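Mount the camcorder on the tilted desk stand and lock it

TASK

Mount the camcorder on the desk stand for filming the desk: set it gently (do not let it fall) into the stand's quick-release pocket, lens towards the low end, so that its plate lies flat on the pocket floor, then swing the red-tabbed locking lever fully shut. Let go, and leave the mug, the notebook and the phone where they are.

Things in the scene. Friction and masses are not known exactly. Their poses are not given: they have to be found in the camera images.
- camera: Dark grey camcorder, loose, about 0.42 kg, standing upright on the quick-release plate under it. Origin: centre of the plate's underside; z up through the camera, -x the way the lens looks, y across. Body: box 105 (x) x 48 (y) mm, from 14 to 62 mm above the origin, centred on it; grip it across its flat sides, 48 mm apart in y. A battery reaches back to x = +67 mm.
- lens (a point): Centre of the camcorder's front glass, 77 mm ahead of (-x) and 40 mm above the camera's origin; lens barrel 43 mm in diameter. The plate under the camcorder: flange 70 (x) x 46 (y) x 5 mm at the bottom, above it a narrower web 66 x 38 mm up to 14 mm, both centred on the camera's origin.
- stand: Camera stand, fixed, does not move: black round base 170 mm in diameter, 14 mm thick, short column, tilt head, and on the head the quick-release receiver with its pocket. Origin: centre of the base's underside; -x is the way its head looks down, the lever is on the +y side and a black tilt knob on the -y side.
- pocket (a point): Middle of the open pocket's floor, about 147 mm above the table. The head is set 30 degrees nose-down: z is the floor's normal, leaning 30 degrees from vertical; -x runs down the slope to the low end; y is level, +y towards the lever. The camera fits with its x, y, z axes along these. 75 mm between the end stops (5 mm high) for the 70 mm plate. This point stays put when the jaw moves.
- jaw_lip (a point): Middle of the inner edge of the moving (+y) jaw's lip. Both jaws are 74 mm long (x), 10.5 mm high, lips 6.5 to 10.5 mm above the floor. At lever 0 the lips leave 53 mm (51.5 at 0.2), centred within 1 mm on the pocket point, for the 46 mm flange. As the lever shuts this jaw moves 11 mm to -y in step with it, pushing the plate about 5 mm to -y; both lips then overlap the flange.
- lever_pivot (a point): Pivot of the locking lever, on the stand, at x = -30, y = +47, z = 0 mm in the pocket's frame; same axes, the lever turns about z. The lever is a dark bar 12 mm wide, from 8 mm below to 2 mm above this point, reaching 79 mm from the pivot; its last 26 mm are a red tab, also 12 mm wide, from 9 mm below to 9 mm above. The space under and outside it is free.
- lever_tab (a point): Middle of the lever's red tab, 66 mm from the pivot.
- lever (a joint): Angle of the locking lever, rad. 0 = wide open (it sticks out sideways, 1.5 rad from the pocket's +x direction towards its +y); 1.5 = fully shut against its stop (it lies along the pocket's side, pointing to +x, up the slope). Starts at 0 to 0.2. Light friction, 1 to 2 N at the tab; stays where it is left.
- mug: White mug, 82 mm diameter, 92 mm high; origin at the centre of its underside. Bystander.
- notebook: Blue spiral notebook, 150 (x) x 210 (y) x 12 mm, lying flat; origin at the centre of its underside. Bystander.
- phone: Black phone, 150 (x) x 72 (y) x 8 mm, lying flat; origin at the centre of its underside. Bystander.
There are look-alikes about, which are no part of the job. Several things have the shape of the stand; the one meant has the colours described above.

How it is judged:
By the outcome, as a careful person would: the job done as asked, in the order asked, and still so for the second after the job is handed in, with the robot touching nothing.
It also fails if it takes over 58 s, if anything falls off the work surface, if the arm or the gripper's body presses on something with over 40 N, if the wrist force passes 120 N, or if a joint passes its speed limit or range.

ROBOT

A 6-joint arm with a two-finger parallel gripper is mounted at the origin on the work surface. World frame = base frame: x ahead of the robot, y to its left, z up, the work surface at z = 0. Lengths are in mm, angles in rad, forces in N, time in s.
With the tool pointing down it reaches from about 350 to 975 mm from the base axis. Payload 7.1 kg.
Tool frame: the origin (TCP) lies at the very end of the fingers, on their centre line; the grasp point (between the pads) lies 19 mm behind it; z points along the fingers, y is the direction in which the jaws open and shut (so a half turn about z gives the same grasp; the last joint's range is limited). The gripper opens to 88 mm and grips with 3 to 60 N. Pads are 20 mm wide; open, the fingers measure 115 mm over their backs; the gripper's body (75 mm by 178 mm) begins 61 mm behind the grasp point.
Start: joints at [1.099, 0.423, 1.63, -0, 1.089, -0.019], TCP at [273.396, 562.014, 222.675] pointing down, gripper open.
Joint ranges: [-3, 3], [-0.9, 2.11], [0.09, 2.58], [-1.31, 4.45], [0.11, 2.69], [-2.54, 2.54]. Speed limits (rad/s): [2.39, 2.39, 3.01, 3.14, 3.14, 3.14].

INTERFACE

Orientations are given as a 3x3 rotation matrix whose columns are the frame's x, y, z axes.
In Python, from rig import env gives the robot as it stands.
- The arm moves only by the tool arm_command, never from a script. Its argument "series" is a list of rows, each an object of numbers: "dx", "dy", "dz": the shift along the tool's x, y, z in mm; "roll": the turn about the tool's z in degrees; "jaw": the closure in counts, from 0 (fully open) to 255 (shut). In form: [{"dx": .., "dy": .., "dz": .., "roll": .., "jaw": ..}, ...]. A call has 1 to 8 rows; each row shifts and turns the commanded pose from where the row before left it, along the tool's axes as they then stand; what a row does not reach is not made up. A row lasts 1/12 s, in which the tool goes at most 41.7 mm and 7.16 degrees, less where a joint would pass 70% of its speed; a pose out of reach is approached as far as the arm can. A call is refused whole if a number of a shift passes 41.7 or a number of a turn 7.16, either way. A call with a gripper value outside its range is refused whole. The fingers move at their own pace and stop on an object; the grip force is fixed at half the most. Time passes only in rows, so rows that do not move let the fingers close. It gives the time, the measured TCP pose, the force and the opening at its end, in the units of the state.
- env.observe(): the state, without advancing time (a new reading comes with each control period).
- env.get_image(name): name is "scene" or "top"; returns a dict with "frame" (400x640x3 uint8, red, green, blue), "fx", "fy", "cx", "cy" (pixels), "dist" ([k1, k2, p1, p2, k3] as OpenCV has them; the pictures are not rectified), "extrinsics" (4x4, takes a point from camera to world coordinates). Camera axes: x right, y down, z forward; pixel columns grow to the right and rows downward; lengths in mm; the calibration is good to about 2 mm. A picture is of the moment at which its call begins. There is no depth.
- env.close_job(): hands the job in, once; it reports no verdict.
The state is a dict: "t": time; "joint_positions": joint angles; "dq": joint speeds; "joint_efforts": joint torques, N m; "ee_pos": TCP position; "eef_rot": TCP orientation; "force": force on the tool from outside, world axes, zero at the start; "torque": the same for the moment, N m; "width": opening from 0.0 (shut) to 1.0 (fully open).
Only numpy, scipy, OpenCV 4.12 (cv2) and the standard library are available. Lean on these libraries where they do the work, as an engineer would, in place of code of your own. Each camera call takes 0.05 s, during which the arm holds its last target.

## Working session

There is one attempt and no reset: what is moved stays moved. The work goes in short steps, Python scripts to look and compute and a tool call to move; the robot and the scene stay as the last step left them, time stands still between calls to the robot, and variables do not carry over. Pictures are saved under pics/ and viewed, and the job is handed in when it is done.

Besides the shell and the picture viewer there is one more tool, called after ">>>" by a JSON object that holds its "api" and its "payload", one argument or row to a line. arm_command: Moves the arm, as the interface text tells. Its arguments: {"type":"object","properties":{"series":{"type":"array"}},"required":["series"]}

```bash
ls; mkdir -p pics
python3 - <<'E'
from rig import env
import cv2,numpy as np
np.set_printoptions(suppress=True,precision=3)
for n in ["scene","top"]:
    d=env.get_image(n); cv2.imwrite(f"pics/{n}0.png",d["frame"][:,:,::-1])
    print(n,{k:np.array(v) for k,v in d.items() if k!="frame"})
print(env.observe())
E
```

```text
pics
scene {'fx': array(436.681), 'fy': array(436.681), 'cx': array(315.172), 'cy': array(198.467), 'dist': array([-0.123,  0.   ,  0.   ,  0.   ,  0.   ]), 'extrinsics': array([[  -0.826,    0.467,   -0.316, 1003.199],
       [   0.564,    0.678,   -0.472,  645.002],
       [  -0.006,   -0.568,   -0.823, 1303.61 ],
       [   0.   ,    0.   ,    0.   ,    1.   ]])}
top {'fx': array(459.622), 'fy': array(459.622), 'cx': array(325.395), 'cy': array(203.484), 'dist': array([-0.133,  0.   ,  0.   ,  0.   ,  0.   ]), 'extrinsics': array([[   0.006,   -0.988,    0.154,  291.76 ],
       [  -1.   ,   -0.006,    0.006,  -17.257],
       [  -0.005,   -0.154,   -0.988, 1614.207],
       [   0.   ,    0.   ,    0.   ,    1.   ]])}
{'t': 0.1, 'joint_positions': array([ 1.099,  0.424,  1.631, -0.   ,  1.089, -0.019]), 'dq': array([-0.   , -0.   , -0.001,  0.001,  0.   ,  0.   ]), 'joint_efforts': array([ -0.001, -54.561, -27.432,   0.064,   0.019,  -0.   ]), 'ee_pos': array([273.184, 561.597, 221.988]), 'eef_rot': array([[-0.899,  0.437, -0.001],
       [ 0.437,  0.899, -0.001],
       [ 0.   , -0.001, -1.   ]]), 'force': array([ 0.047, -0.075, -0.546]), 'torque': array([ 0.011,  0.047, -0.015]), 'width': 1.0030779085004322}
```

View pics/scene0.png

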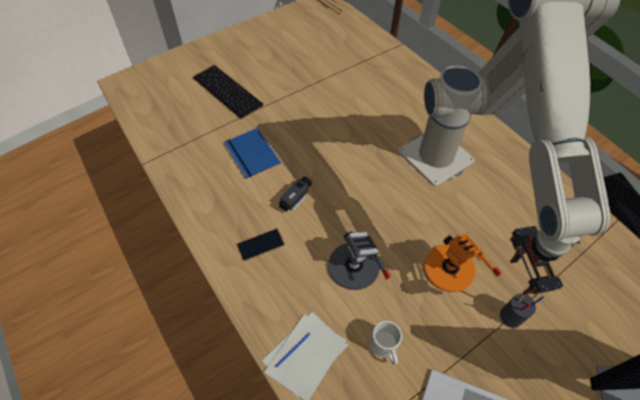

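View pics/top0.png

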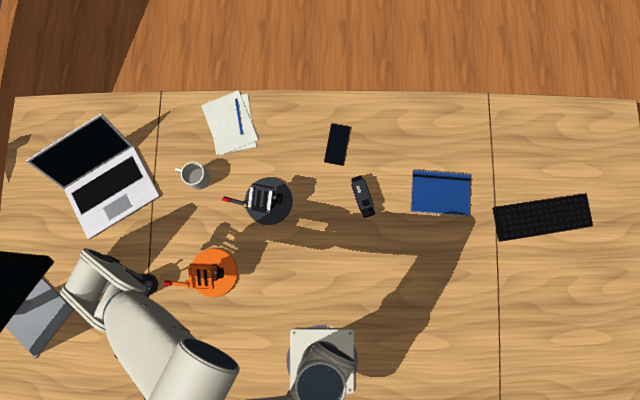

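The scene view shows the black stand at about (355,265), its red tab at (387,273), the camcorder at (296,193) and the orange look-alike at (450,268). In the top view the stand is at (267,200), the tab at (226,199) and the camcorder at (362,196). I'll zoom in next.

Run:
```python
import cv2,numpy as np
s=cv2.imread("pics/scene0.png");t=cv2.imread("pics/top0.png")
def z(im,x0,y0,w,h,n,f):
    cv2.imwrite(n,cv2.resize(im[y0:y0+h,x0:x0+w],None,fx=f,fy=f,interpolation=cv2.INTER_CUBIC))
a=lambda im,x0,y0,w,h,f:cv2.resize(im[y0:y0+h,x0:x0+w],None,fx=f,fy=f,interpolation=cv2.INTER_CUBIC)
cv2.imwrite("pics/z1.png",np.vstack([np.hstack([a(s,320,220,80,60,5),a(s,265,165,80,60,5)]),np.hstack([a(t,215,165,80,60,5),a(t,325,165,80,60,5)])]))
```

```text
(no output)
```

View pics/z1.png

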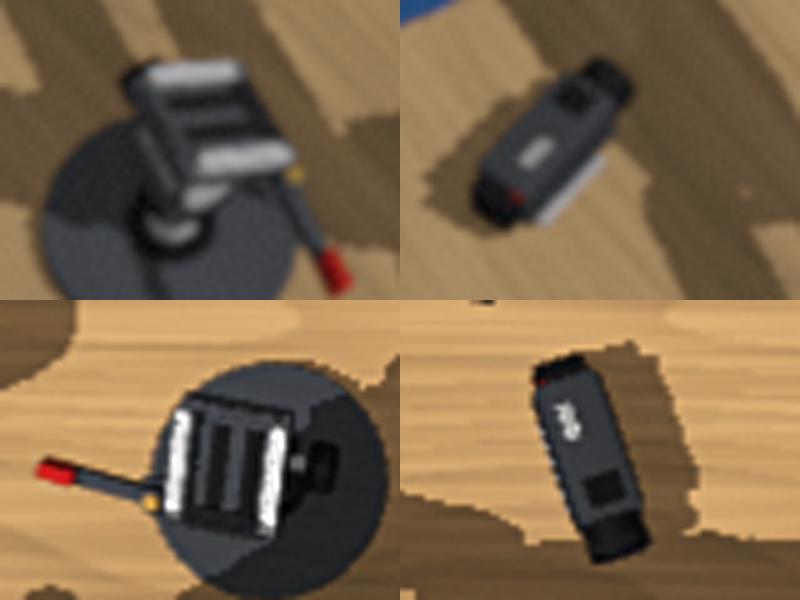

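Run:
```python
import cv2,numpy as np
s=cv2.imread("pics/scene0.png");t=cv2.imread("pics/top0.png")
def a(im,x0,y0,w,h,f,n):
    o=cv2.resize(im[y0:y0+h,x0:x0+w],None,fx=f,fy=f,interpolation=cv2.INTER_NEAREST)
    o=cv2.convertScaleAbs(o,alpha=1.4,beta=10)
    for i in range(0,w,5): cv2.putText(o,str(x0+i),(i*f,8),0,.33,(0,255,255),1); cv2.line(o,(i*f,0),(i*f,o.shape[0]),(0,90,90) ,1)
    for i in range(0,h,5): cv2.putText(o,str(y0+i),(0,i*f+8),0,.33,(0,255,255),1); cv2.line(o,(0,i*f),(o.shape[1],i*f),(0,90,90),1)
    cv2.imwrite(n,o)
a(s,340,225,55,50,12,"pics/a1.png")
a(t,218,180,70,38,11,"pics/a2.png")
a(s,275,173,42,40,14,"pics/a3.png")
a(t,345,170,36,52,11,"pics/a4.png")
```

```text
(no output)
```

View pics/a1.png

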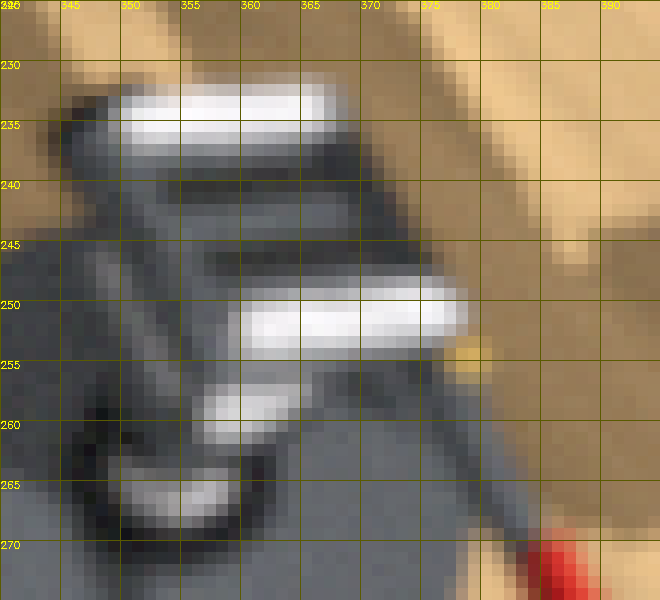

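View pics/a2.png

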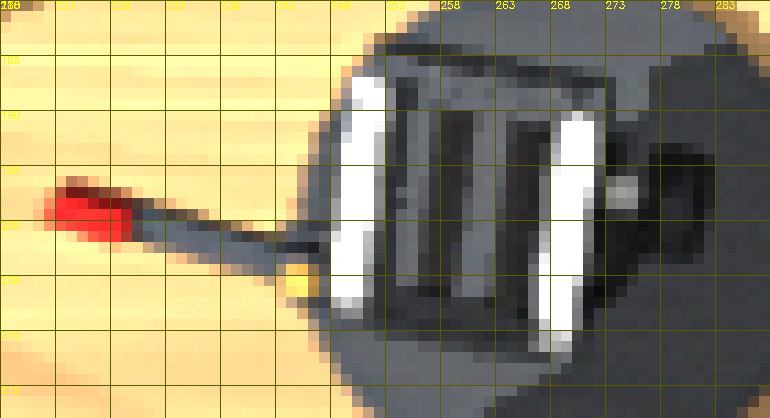

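View pics/a3.png

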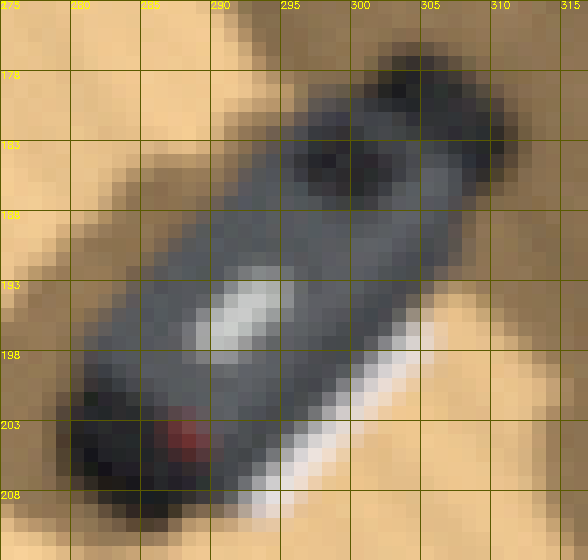

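View pics/a4.png

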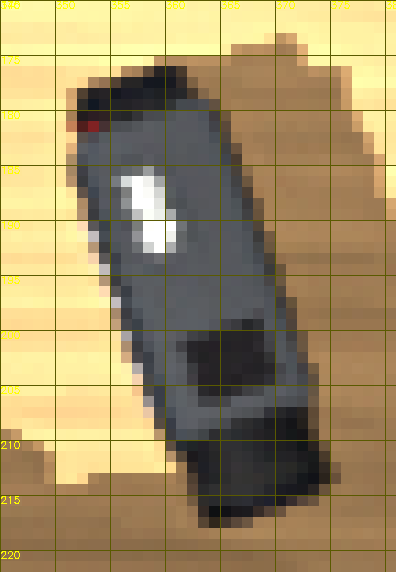

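```bash
cat > h.py <<'E'
import cv2,numpy as np
np.set_printoptions(suppress=True,precision=3)
from rig import env
from scipy.optimize import least_squares,minimize
from scipy.spatial.transform import Rotation as R
C={n:env.get_image(n) for n in []}
def cam(n): 
    import pickle,os
    f=f'{n}.pkl'
    if not os.path.exists(f):
        d=env.get_image(n); pickle.dump(d,open(f,'wb'))
    return pickle.load(open(f,'rb'))
def proj(n,P):
    d=cam(n); E=np.linalg.inv(np.array(d["extrinsics"]))
    K=np.array([[d["fx"],0,d["cx"]],[0,d["fy"],d["cy"]],[0,0,1.]])
    return cv2.projectPoints(np.array(P,float).reshape(-1,3),cv2.Rodrigues(E[:3,:3])[0],E[:3,3],K,np.array(d["dist"],float))[0][:,0]
def Rp(yaw): # pocket frame: -x downhill
    return R.from_euler('z',yaw).as_matrix()@R.from_euler('y',-np.pi/6).as_matrix()
def pocket(p,P): return np.array(P,float)@Rp(p[3]).T+p[:3]
def red(im,box):
    x0,y0,x1,y1=box; h=im[y0:y1,x0:x1].astype(float)
    w=np.clip(h[...,0]-np.maximum(h[...,1],h[...,2])-50,0,None)
    yy,xx=np.mgrid[y0:y1,x0:x1]; return np.array([(w*xx).sum(),(w*yy).sum()])/w.sum()
E
cat > fit.py <<'E'
from h import *
T=cam("top");S=cam("scene")
rt=red(T["frame"],(215,190,240,206)); rs=red(S["frame"],(378,262,396,282)); print("red",rt,rs)
obs={"top":[((37,26.1,10.5),(252.3,186.5)),((-37,26.1,10.5),(250.7,207.5)),((37,-26.1,10.5),(268.3,190.)),((-37,-26.1,10.5),(266.3,211)),((-30,47,3),(244.9,205.1))],
"scene":[((37,-26.1,10.5),(350,237)),((-37,-26.1,10.5),(367,235.8)),((37,26.1,10.5),(359.5,249.8)),((-37,26.1,10.5),(376.7,247.5)),((-30,47,3),(378.4,254.2))]}
def f(q):
    r=[]
    for n in obs:
        r.append((proj(n,pocket(q,[a for a,_ in obs[n]]))-np.array([b for _,b in obs[n]])).ravel())
        th=1.5-q[4]; r.append(proj(n,pocket(q,[(-30+66*np.cos(th),47+66*np.sin(th),0)]))[0]-(rt if n=="top" else rs))
    return np.concatenate(r)
s=least_squares(f,[650,150,147,0,0.1],x_scale=[10,10,10,.1,.1]); print(s.x,s.cost); print(s.fun.reshape(-1,2))
# base circle check
g=np.array(s.x)
E
python3 fit.py
```

```text
red [225.47  199.361] [386.946 273.878]
[538.436 202.684 150.169  -0.129   0.047] 4.900508527762208
[[-0.036  0.299]
 [ 0.274  0.637]
 [ 0.021 -1.068]
 [ 0.442 -0.721]
 [ 0.432 -0.629]
 [ 0.651 -0.068]
 [ 0.793 -0.235]
 [ 1.219 -1.421]
 [ 0.158  0.9  ]
 [ 0.382  0.253]
 [-0.595  0.857]
 [ 0.193 -0.029]]
```

```bash
cat > fitc.py <<'E'
from h import *
def cyl(x0,x1,r,z,n=24):
    a=np.linspace(0,2*np.pi,n); return np.array([(x,r*np.cos(t),z+r*np.sin(t)) for x in(x0,x1) for t in a])
def box(x0,x1,y,z0,z1): return np.array([(x,s*y,z) for x in(x0,x1) for s in(-1,1) for z in(z0,z1)],float)
parts=[box(-52.5,52.5,24,14,62),cyl(-77,-52,21.5,40),box(52,67,18,20,55)]
plate=[box(-35,35,23,0,5),box(-33,33,19,5,14)]
def mask(n,q,ps,f=4):
    m=np.zeros((400*f,640*f),np.uint8); Rz=R.from_euler('z',q[2]).as_matrix()
    for p in ps:
        w=p@Rz.T+[q[0],q[1],0]; h=cv2.convexHull(np.round((proj(n,w)+.5)*f).astype(np.int32)); cv2.fillConvexPoly(m,h,1)
    return cv2.resize(m.astype(np.float32),(640,400),interpolation=cv2.INTER_AREA)
roi={"top":(340,168,385,222),"scene":(272,170,318,215)}
M={}
for n in roi:
    im=cam(n)["frame"].astype(float); x0,y0,x1,y1=roi[n]; c=im[y0:y1,x0:x1]
    warm=c[...,0]-c[...,2]
    m=(warm<18)|((c[...,0]-np.maximum(c[...,1],c[...,2])>40)&(c[...,1]<70)); 
    M[n]=m.astype(np.float32)
    cv2.imwrite(f"pics/m_{n}.png",cv2.resize(M[n]*255,None,fx=8,fy=8,interpolation=cv2.INTER_NEAREST))
def cost(q):
    e=0
    for n in roi:
        x0,y0,x1,y1=roi[n]; e+=np.abs(mask(n,q,parts+plate)[y0:y1,x0:x1]-M[n]).sum()
    return e
if __name__=="__main__":
    best=None
    for y0 in (-.4,-.2,0,.2,.4):
        r=minimize(cost,[540,-125,y0],method="Nelder-Mead",options=dict(initial_simplex=np.array([[540,-125,y0],[560,-125,y0],[540,-105,y0],[540,-125,y0+.15]])))
        print(r.x,r.fun)
        if best is None or r.fun<best.fun: best=r
    for n in roi:
        x0,y0,x1,y1=roi[n]; im=cam(n)["frame"][y0:y1,x0:x1,::-1]; k=10
        o=cv2.resize(im,None,fx=k,fy=k,interpolation=cv2.INTER_NEAREST)
        Rz=R.from_euler('z',best.x[2]).as_matrix()
        for p in parts+plate:
            h=cv2.convexHull(((proj(n,p@Rz.T+[best.x[0],best.x[1],0])+.5-[x0,y0])*k).astype(np.int32)); cv2.polylines(o,[h],True,(0,255,0),1)
        cv2.imwrite(f"pics/fc_{n}.png",o)
    p=[538.436,202.684,150.169,-0.129,.047]
    import sys
    segs=[]
    for s in(-1,1): segs+=[[(-37,s*26.1,10.5),(37,s*26.1,10.5)],[(-37.5,s*20,0),(37.5,s*20,0)]]
    segs+=[[(-30,47,2),(-30+79*np.cos(1.453),47+79*np.sin(1.453),2)]]
    t=np.linspace(0,6.3,40)
    for n,(x0,y0,x1,y1) in {"top":(215,165,300,230),"scene":(320,220,400,290)}.items():
        k=9; o=cv2.resize(cam(n)["frame"][y0:y1,x0:x1,::-1],None,fx=k,fy=k,interpolation=cv2.INTER_NEAREST)
        for sg in segs:
            h=((proj(n,pocket(p,sg))+.5-[x0,y0])*k).astype(np.int32); cv2.line(o,tuple(map(int,h[0])),tuple(map(int,h[1])),(0,255,0),1)
        cv2.imwrite(f"pics/fs_{n}.png",o)
E
python3 fitc.py
python3 - <<'E'
import cv2,numpy as np
a=cv2.imread("pics/fc_top.png");b=cv2.imread("pics/fc_scene.png")
h=max(a.shape[0],b.shape[0]);o=np.zeros((h,a.shape[1]+b.shape[1],3),np.uint8);o[:a.shape[0],:a.shape[1]]=a;o[:b.shape[0],a.shape[1]:]=b
cv2.imwrite("pics/fc.png",cv2.resize(o,None,fx=.85,fy=.85))
E
```

```text
[ 566.432 -136.363    0.34 ] 193.375
[ 567.843 -135.92     0.337] 191.375
[ 568.284 -136.024    0.324] 191.125
[ 567.877 -135.731    0.334] 192.375
[ 567.35  -135.611    0.33 ] 192.75[ WARN:0@0.494] global loadsave.cpp:1063 imwrite_ Unsupported depth image for selected encoder is fallbacked to CV_8U.
```

View pics/fc.png

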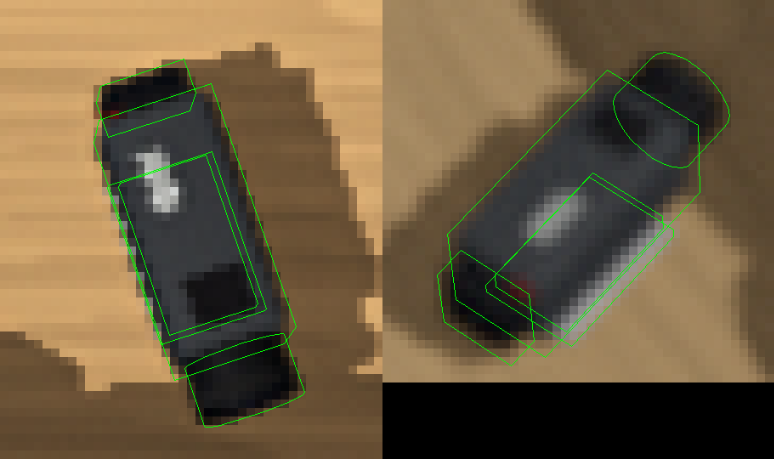

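View pics/fs_top.png

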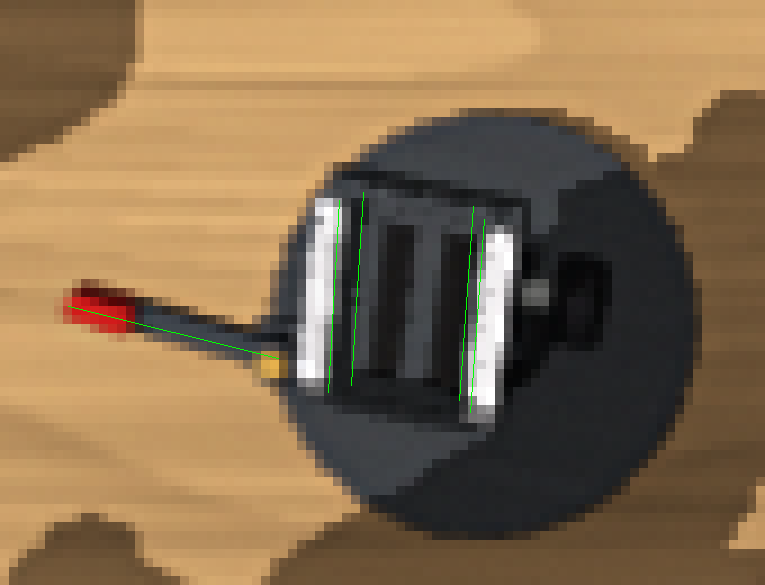

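View pics/fs_scene.png

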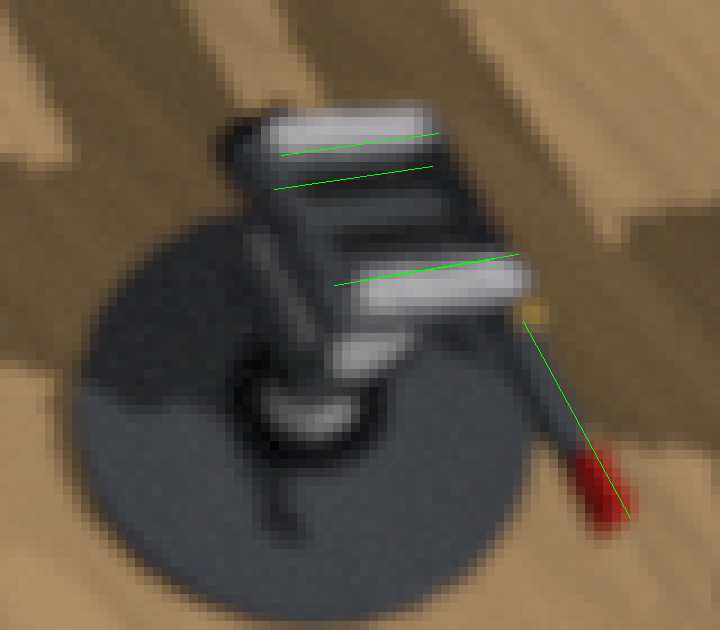

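```bash
cat > base.py <<'E'
from h import *
t=np.linspace(0,2*np.pi,120,endpoint=False); c=np.c_[85*np.cos(t),85*np.sin(t)]
from scipy.ndimage import map_coordinates
for n in("top","scene"):
    im=cv2.GaussianBlur(cam(n)["frame"].astype(np.float32),(0,0),.8)
    warm=im[...,0]-im[...,2]   # wood high, stand ~0
    def samp(q,r,z): 
        u=proj(n,np.c_[c*r/85+q[:2],np.full(len(t),z)]); return map_coordinates(warm,[u[:,1],u[:,0]],order=1)
    # gradient across boundary, robust
    def f(q): return -np.clip(samp(q,85+5,7)-samp(q,85-5,12),0,25).sum()
    best=min((minimize(f,[x,y],method="Nelder-Mead",options=dict(initial_simplex=[[x,y],[x+8,y],[x,y+8]])) for x in(520,540,560) for y in (160,175,190)),key=lambda r:r.fun)
    print(n,best.x,best.fun)
    q=best.x; x0,y0,x1,y1={"top":(215,165,300,235),"scene":(320,220,400,295)}[n]; k=8
    o=cv2.resize(cam(n)["frame"][y0:y1,x0:x1,::-1],None,fx=k,fy=k,interpolation=cv2.INTER_NEAREST)
    cv2.polylines(o,[((proj(n,np.c_[c+q,np.full(len(t),14)])+.5-[x0,y0])*k).astype(np.int32)],True,(0,255,0),1)
    cv2.imwrite(f"pics/b_{n}.png",o)
E
python3 base.py
python3 - <<'E'
import cv2,numpy as np
a=cv2.imread("pics/b_top.png");b=cv2.imread("pics/b_scene.png")
h=max(a.shape[0],b.shape[0]);o=np.zeros((h,a.shape[1]+b.shape[1],3),np.uint8);o[:a.shape[0],:a.shape[1]]=a;o[:b.shape[0],a.shape[1]:]=b
cv2.imwrite("pics/b.png",cv2.resize(o,None,fx=.6,fy=.6))
E
```

```text
top [554.848 194.662] -2980.63232421875
scene [547.416 194.848] -2275.3515625
```

View pics/b.png

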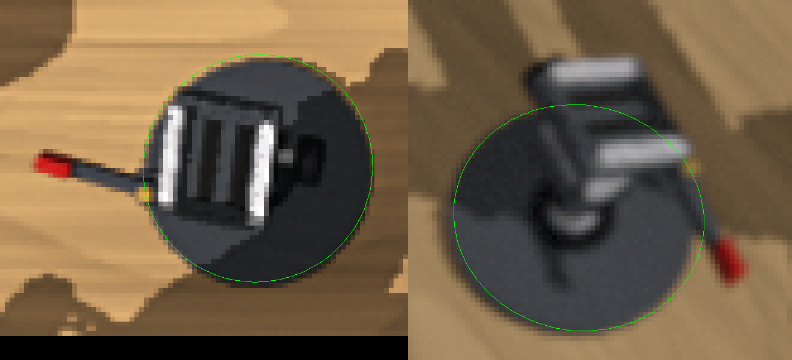

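```bash
cat > base2.py <<'E'
from h import *
from scipy.ndimage import map_coordinates
t=np.linspace(0,2*np.pi,180,endpoint=False)
for n,q in (("top",[552,196.]),("scene",[549.,198])):
    im=cam(n)["frame"].astype(np.float32)
    Cp=np.array(np.linalg.inv(np.linalg.inv(np.array(cam(n)["extrinsics"]))))[:3,3]
    q=np.array(q)
    for it in range(6):
        rs=np.arange(65,106,.5); A=[];b=[];res=[]
        for a in t:
            d=np.array([np.cos(a),np.sin(a)])
            near=(Cp[:2]-q)@d>0
            z=0 if near else 14
            u=proj(n,np.c_[q+rs[:,None]*d,np.full(len(rs),z)])
            v=np.stack([map_coordinates(im[...,k],[u[:,1],u[:,0]],order=1) for k in range(3)],1)
            w=(v[:,0]-v[:,2])
            lo,hi=np.median(w[:15]),np.median(w[-20:])
            if hi-lo<20 or abs(lo)>20 : continue
            m=(lo+hi)/2; i=np.where((w[:-1]<m)&(w[1:]>=m))[0]
            if len(i)!=1: continue
            r=rs[i[0]]+.5*(m-w[i[0]])/(w[i[0]+1]-w[i[0]])
            A.append(d);b.append(r-85)
        A=np.array(A);b=np.array(b)
        s=least_squares(lambda p:A@p[:2]+p[2]-b,[0,0,0],loss="soft_l1"); q=q+s.x[:2]
    print(n,q,"dr",s.x[2],len(b),np.median(abs(s.fun)))
E
python3 base2.py
```

```text
top [551.724 194.853] dr -0.7170654342708942 175 0.377881809423938
scene [549.718 191.516] dr -1.5838844955247886 148 1.2954387683032054
```

>>> {"api": "arm_command", "payload": {
  "series": [
    {"dx": 0, "dy": 0, "dz": -23, "roll": -5.8, "jaw": 255},
    {"dx": 0, "dy": 0, "dz": -23, "roll": -5.8, "jaw": 255},
    {"dx": 0, "dy": 0, "dz": -23, "roll": -5.8, "jaw": 255},
    {"dx": -22, "dy": -22, "dz": 0, "roll": 0, "jaw": 255},
    {"dx": -22, "dy": -22, "dz": 0, "roll": 0, "jaw": 255},
    {"dx": -22, "dy": -22, "dz": 0, "roll": 0, "jaw": 255},
    {"dx": -22, "dy": -22, "dz": 0, "roll": 0, "jaw": 255},
    {"dx": -22, "dy": -22, "dz": 0, "roll": 0, "jaw": 255}
  ]
}}

```text
t: 0.87
ee_pos: [366.3, 435.6, 291.6]
eef_rot: [[-0.989, 0.148, -0.0], [0.148, 0.989, -0.0], [0.0, -0.0, -1.0]]
force: [-0.4, 0.7, 0.1]
width: 0.436
```

>>> {"api": "arm_command", "payload": {
  "series": [
    {"dx": -22, "dy": -22, "dz": 0, "roll": 0, "jaw": 255},
    {"dx": -22, "dy": -22, "dz": 0, "roll": 0, "jaw": 255},
    {"dx": -22, "dy": -22, "dz": 0, "roll": 0, "jaw": 255},
    {"dx": -22, "dy": -22, "dz": 0, "roll": 0, "jaw": 255},
    {"dx": -22, "dy": -22, "dz": 0, "roll": 0, "jaw": 255},
    {"dx": -22, "dy": -22, "dz": 0, "roll": 0, "jaw": 255},
    {"dx": -22, "dy": -22, "dz": 0, "roll": 0, "jaw": 255},
    {"dx": -22, "dy": -22, "dz": 0, "roll": 0, "jaw": 255}
  ]
}}

```text
t: 1.53
ee_pos: [514.3, 235.3, 291.6]
eef_rot: [[-0.989, 0.149, -0.0], [0.149, 0.989, -0.0], [0.0, -0.0, -1.0]]
force: [-0.3, 1.2, 0.2]
width: 0.008
```

>>> {"api": "arm_command", "payload": {
  "series": [
    {"dx": -22, "dy": -22, "dz": 20, "roll": 0, "jaw": 255},
    {"dx": -8, "dy": -6, "dz": 20, "roll": 0, "jaw": 255},
    {"dx": 0, "dy": 0, "dz": 0, "roll": 0, "jaw": 255}
  ]
}}

```text
t: 1.78
ee_pos: [538.5, 201.8, 248.1]
eef_rot: [[-0.988, 0.152, -0.005], [0.152, 0.988, -0.002], [0.005, -0.003, -1.0]]
force: [-1.0, 0.0, -1.0]
width: 0.006
```

Run:
```python
from h import *
o=env.observe(); p=o["ee_pos"]; print(o["t"],p)
outs=[]
for n in("top","scene"):
    im=env.get_image(n)["frame"]; u=proj(n,[p])[0]; print(n,u)
    x0,y0=int(u[0])-24,int(u[1])-24;k=8
    q=cv2.resize(im[y0:y0+48,x0:x0+48,::-1],None,fx=k,fy=k,interpolation=cv2.INTER_NEAREST)
    for m in range(-2,4):
        v=(proj(n,[p+[0,0,20*m]])[0]+.5-[x0,y0])*k; cv2.circle(q,tuple(map(int,v)),3 if m else 5,(0,255,0),1 )
    outs.append(q); cv2.imwrite(f"pics/{n}_c.png",im[:,:,::-1])
cv2.imwrite("pics/c1.png",np.hstack(outs))
```

```text
1.7833 [538.539 201.822 248.12 ]
top [255.833 192.086]
scene [364.99 227.56]
```

View pics/c1.png

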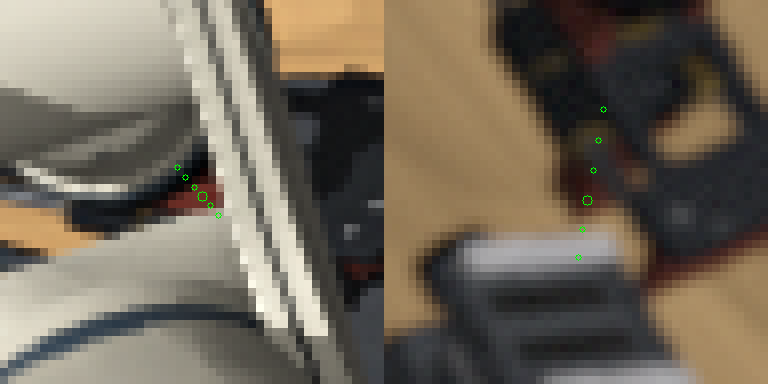

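Run:
```python
from h import *
im=cv2.imread("pics/scene_c.png"); x0,y0,w,h=350,212,32,28;k=24
q=cv2.convertScaleAbs(cv2.resize(im[y0:y0+h,x0:x0+w],None,fx=k,fy=k,interpolation=cv2.INTER_NEAREST),alpha=1.8)
p=np.array([538.539,201.822,248.12]); y=np.array([.152,.988,0]);x=np.array([-.988,.152,0])
pts=[p+a*13.5*y+b*10*x for a,b in((1,1),(1,-1),(-1,-1),(-1,1))]
v=((proj("scene",pts)+.5-[x0,y0])*k).astype(np.int32); cv2.polylines(q,[v],True,(0,255,0),1)
v=((proj("scene",[p-[0,0,-20],p])+.5-[x0,y0])*k).astype(np.int32); cv2.polylines(q,[v],True,(0,255,0),1)
cv2.imwrite("pics/c2.png",q)
```

```text
(no output)
```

View pics/c2.png

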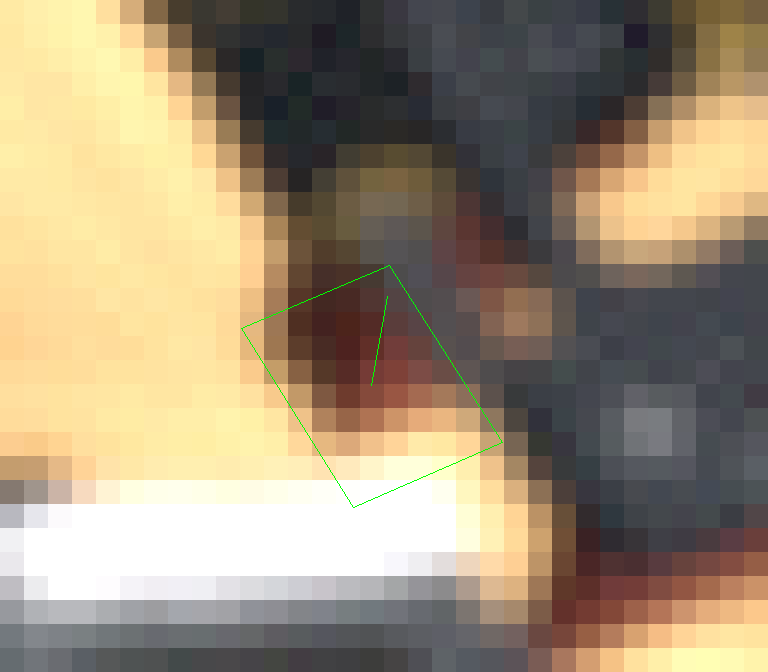

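```bash
cat > fit2.py <<'E'
exec(open("fit.py").read().split("s=least")[0])
def g(q):
    r=f(q).reshape(2,-1,2)+q[5:9].reshape(2,1,2)
    yl=np.array([-np.sin(q[3]),np.cos(q[3])])
    return np.concatenate([r.ravel(),q[5:9]/.5,[(q[2]-147)/1.5]])
for zp in (0,1):
    s=least_squares(g,[538,202,147,-.15,.05,0,0,0,0],x_scale=[10,10,10,.1,.1,1,1,1,1],loss="soft_l1",f_scale=.6); print(s.x,s.cost); print(f(s.x).reshape(2,-1,2)+s.x[5:9].reshape(2,1,2))
    break
for n in("top","scene"):
    obs2={n:obs[n]}
    def g1(q):
        th=1.5-q[3];P=[q[0],q[1],147,q[2]]
        r=proj(n,pocket(P,[a for a,_ in obs[n]]+[(-30+66*np.cos(th),47+66*np.sin(th),0)]))-np.array([b for _,b in obs[n]]+[rt if n=="top" else rs])
        return r.ravel()
    s=least_squares(g1,[538,202,-.15,.05],x_scale=[10,10,.1,.1]); print(n,s.x,s.cost); print(s.fun.reshape(-1,2))
E
python3 fit2.py
```

```text
red [225.47  199.361] [386.946 273.878]
[537.943 202.319 147.34   -0.13    0.049  -0.351   0.008  -0.149  -0.197] 3.422057929976538
[[[-0.127  0.62 ]
  [ 0.161  0.911]
  [-0.1   -0.734]
  [ 0.298 -0.433]
  [ 0.332 -0.356]
  [ 0.595  0.161]]

 [[ 0.647 -0.142]
  [ 1.049 -1.316]
  [-0.024  0.977]
  [ 0.178  0.344]
  [-0.81   0.936]
  [-0.093  0.028]]]
top [537.679 203.883  -0.16    0.002] 0.8500046102968897
[[ 0.046  0.507]
 [-0.246  0.705]
 [-0.017 -0.365]
 [-0.2   -0.163]
 [ 0.054 -0.736]
 [ 0.369  0.054]]
scene [538.355 201.079  -0.105   0.075] 2.444975072023793
[[ 0.35   0.144]
 [ 0.495 -1.432]
 [ 0.054  1.076]
 [-0.029  0.034]
 [-0.829  0.606]
 [-0.035 -0.482]]
```

```bash
cat > fit3.py <<'E'
from h import *
rois={"top":(240,180,280,218),"scene":(344,227,384,256)}
I={}
for n,(x0,y0,x1,y1) in rois.items():
    im=cam(n)["frame"].astype(np.float32).min(2); c=im[y0:y1,x0:x1].copy()
    if n=="scene":
        c[27:,:22]=40
    lo=np.percentile(c,60); hi=np.percentile(c,97); I[n]=np.clip((c-lo-20)/(hi-lo-20),0,1); print(n,lo,hi)
def rend(n,q,off):
    f=8;x0,y0,x1,y1=rois[n]; m=np.zeros(((y1-y0)*f,(x1-x0)*f),np.float32)
    for s in(-1,1):
        a,b=26.1,26.1+q[4]
        P=pocket([q[0],q[1],147,q[3]],[(-37,s*a,10.5),(37,s*a,10.5),(37,s*b,10.5),(-37,s*b,10.5)])
        u=(proj(n,P)+.5+off-[x0,y0])*f; cv2.fillConvexPoly(m,np.round(u*16).astype(np.int32),1.0,shift=4)
    m=cv2.GaussianBlur(m,(0,0),q[5]*f)
    return cv2.resize(m,(x1-x0,y1-y0),interpolation=cv2.INTER_AREA)
def cost(v,ns):
    q=[v[0],v[1],147,v[2],v[3],.5 if ns==["top"] else .9]; return sum(((rend(n,q,[0,0])-I[n])**2).sum() for n in ns)
for ns in(["top"],["scene"],["top","scene"]):
  for yy in(-.2,-.1):
    x0=np.array([538,202.5,yy,9]); sx=np.vstack([x0]+[x0+np.eye(4)[i]*[4,4,.08,2][i] for i in range(4)])
    r=minimize(cost,x0,args=(ns,),method="Nelder-Mead",options=dict(initial_simplex=sx,maxiter=600)); print(ns,r.x,r.fun,r.success)
E
python3 fit3.py
```

```text
top 67.0 237.0
scene 59.400024 165.0
['top'] [538.865 203.518  -0.178   9.826] 13.899553298950195 True
['top'] [538.862 203.521  -0.18    9.883] 13.879405975341797 True
['scene'] [538.622 200.419  -0.164  12.593] 5.907618522644043 True
['scene'] [538.672 200.417  -0.163  12.499] 5.8737688064575195 True
['top', 'scene'] [537.098 202.71   -0.182  10.705] 34.99570846557617 True
['top', 'scene'] [537.06  202.612  -0.182  10.866] 34.977542877197266 True
```

```bash
cat > fitc2.py <<'E'
from fitc import *
for n in ("top","scene"):
    for warmth in (12,22):
        x0,y0,x1,y1=roi[n]; im=cv2.GaussianBlur(cam(n)["frame"],(0,0),.01).astype(float)[y0:y1,x0:x1]
        w=im[...,0]-im[...,2]; val=im.max(2)
        m=((w<warmth)|((im[...,0]-np.maximum(im[...,1],im[...,2])>40)&(im[...,1]<70))).astype(np.uint8)
        k,l,st,_=cv2.connectedComponentsWithStats(m); b=1+np.argmax(st[1:,4]); m=cv2.morphologyEx((l==b).astype(np.uint8),cv2.MORPH_CLOSE,np.ones((3,3))).astype(np.float32)
        f=lambda q:np.abs(mask(n,q,parts+plate)[y0:y1,x0:x1]-m).sum()
        r=min((minimize(f,[565,-135,y],method="Nelder-Mead",options=dict(initial_simplex=np.array([[565,-135,y],[573,-135,y],[565,-127,y],[565,-135,y+.1]]))) for y in(.2,.35)),key=lambda r:r.fun)
        print(n,warmth,r.x,r.fun,m.sum(),mask(n,r.x,parts+plate).sum())
E
python3 fitc2.py
```

```text
top 12 [ 568.432 -135.03     0.305] 79.125 544.0 623.125
top 22 [ 569.262 -134.724    0.315] 60.875 566.0 624.75
scene 12 [ 564.652 -139.557    0.402] 131.625 552.0 679.75
scene 22 [ 567.649 -138.285    0.377] 82.25 609.0 683.125[ WARN:0@0.612] global loadsave.cpp:1063 imwrite_ Unsupported depth image for selected encoder is fallbacked to CV_8U.
```

>>> {"api": "arm_command", "payload": {
  "series": [
    {"dx": 0, "dy": 0, "dz": 0, "roll": -6.7, "jaw": 0},
    {"dx": 0, "dy": 0, "dz": 0, "roll": -6.7, "jaw": 0},
    {"dx": 0, "dy": 0, "dz": 0, "roll": -6.7, "jaw": 0},
    {"dx": 0, "dy": 0, "dz": 0, "roll": -6.8, "jaw": 0},
    {"dx": 6.5, "dy": -27.5, "dz": 0, "roll": 0, "jaw": 0},
    {"dx": 6.5, "dy": -27.5, "dz": 0, "roll": 0, "jaw": 0},
    {"dx": 6.5, "dy": -27.5, "dz": 0, "roll": 0, "jaw": 0},
    {"dx": 6.5, "dy": -27.5, "dz": 0, "roll": 0, "jaw": 0}
  ]
}}

```text
t: 2.55
ee_pos: [549.3, 92.6, 253.4]
eef_rot: [[-0.948, -0.317, 0.002], [-0.317, 0.948, 0.001], [-0.002, -0.0, -1.0]]
force: [0.1, -0.1, -0.4]
width: 0.572
```

>>> {"api": "arm_command", "payload": {
  "series": [
    {"dx": 6.5, "dy": -27.5, "dz": 0, "roll": 0, "jaw": 0},
    {"dx": 6.5, "dy": -27.5, "dz": 10, "roll": 0, "jaw": 0},
    {"dx": 6.5, "dy": -27.5, "dz": 15, "roll": 0, "jaw": 0},
    {"dx": 6.5, "dy": -27.5, "dz": 15, "roll": 0, "jaw": 0},
    {"dx": 6.5, "dy": -27.5, "dz": 15, "roll": 0, "jaw": 0},
    {"dx": 6.5, "dy": -27.5, "dz": 15, "roll": 0, "jaw": 0},
    {"dx": 6.5, "dy": -27.5, "dz": 15, "roll": 0, "jaw": 0},
    {"dx": 6.5, "dy": -27.5, "dz": 15, "roll": 0, "jaw": 0}
  ]
}}

```text
t: 3.22
ee_pos: [570.2, -133.2, 152.7]
eef_rot: [[-0.949, -0.317, 0.002], [-0.317, 0.949, -0.0], [-0.002, -0.001, -1.0]]
force: [-0.7, 0.4, -0.1]
width: 0.996
```

```bash
cat > look.py <<'E'
import sys
from h import *
def look(tag,pts={},half=(40,32),k=10,n="scene",ctr=None):
    im=env.get_image(n)["frame"]; cv2.imwrite(f"pics/{n}_{tag}.png",im[:,:,::-1])
    u=ctr if ctr is not None else proj(n,[env.observe()["ee_pos"]])[0]; x0,y0=int(u[0])-half[0],int(u[1])-half[1]
    q=cv2.convertScaleAbs(cv2.resize(im[y0:y0+2*half[1],x0:x0+2*half[0],::-1],None,fx=k,fy=k,interpolation=cv2.INTER_CUBIC),alpha=1.4)
    for poly in pts: cv2.polylines(q,[((proj(n,poly)+.5-[x0,y0])*k).astype(np.int32)],False,(0,255,0),1)
    cv2.imwrite(f"pics/{tag}.png",q); print(x0,y0,k)
E
python3 - <<'E'
from look import *
o=env.observe();p=o["ee_pos"];print(o["t"],p,o["eef_rot"],o["width"],o["joint_positions"])
look("c3",[[p,p+[0,0,40]]])
d=np.array([568,-136.5,24])-p; print(o["eef_rot"].T@d)
E
```

```text
3.2167 [ 570.207 -133.161  152.731] [[-0.949 -0.317  0.002]
 [-0.317  0.949 -0.   ]
 [-0.002 -0.001 -1.   ]] 0.9963930270431497 [-0.25   0.453  1.77   0.     0.915 -2.143]
252 143 10
[  3.421  -2.338 128.726]
```

View pics/c3.png

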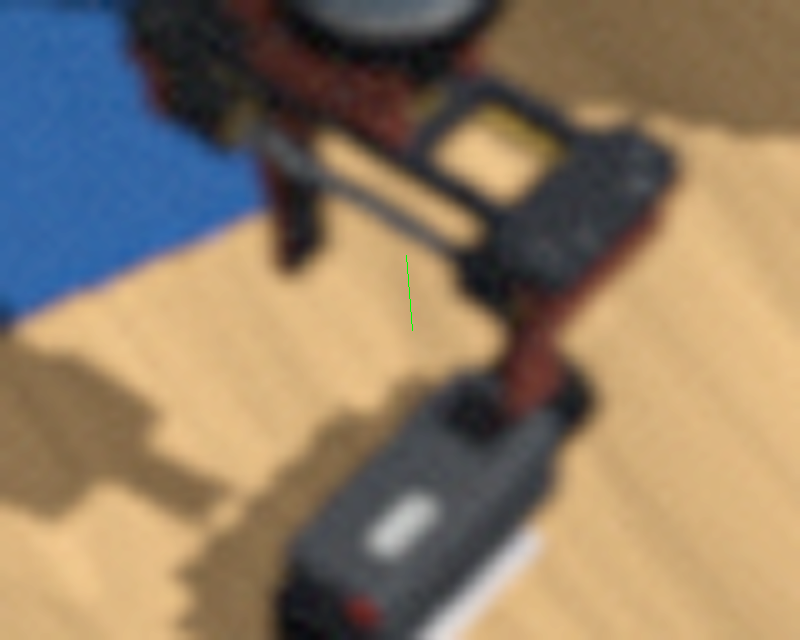

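>>> {"api": "arm_command", "payload": {
  "series": [
    {"dx": 4, "dy": -3, "dz": 20, "roll": 0, "jaw": 0},
    {"dx": 0, "dy": 0, "dz": 20, "roll": 0, "jaw": 0},
    {"dx": 0, "dy": 0, "dz": 20, "roll": 0, "jaw": 0},
    {"dx": 0, "dy": 0, "dz": 20, "roll": 0, "jaw": 0},
    {"dx": 0, "dy": 0, "dz": 20, "roll": 0, "jaw": 0},
    {"dx": 0, "dy": 0, "dz": 18, "roll": 0, "jaw": 0},
    {"dx": 0, "dy": 0, "dz": 7, "roll": 0, "jaw": 0},
    {"dx": 0, "dy": 0, "dz": 2, "roll": 0, "jaw": 0}
  ]
}}

```text
t: 3.93
ee_pos: [566.3, -136.1, 24.4]
eef_rot: [[-0.949, -0.316, -0.001], [-0.316, 0.949, 0.0], [0.001, 0.001, -1.0]]
force: [-0.4, 0.7, 0.5]
width: 1.001
```

Run:
```python
from look import *
o=env.observe();p=o["ee_pos"];print(o["t"],p,o["force"])
look("c4",[])
```

```text
3.9333 [ 566.344 -136.07    24.405] [-0.401  0.698  0.545]
254 164 10
```

View pics/c4.png

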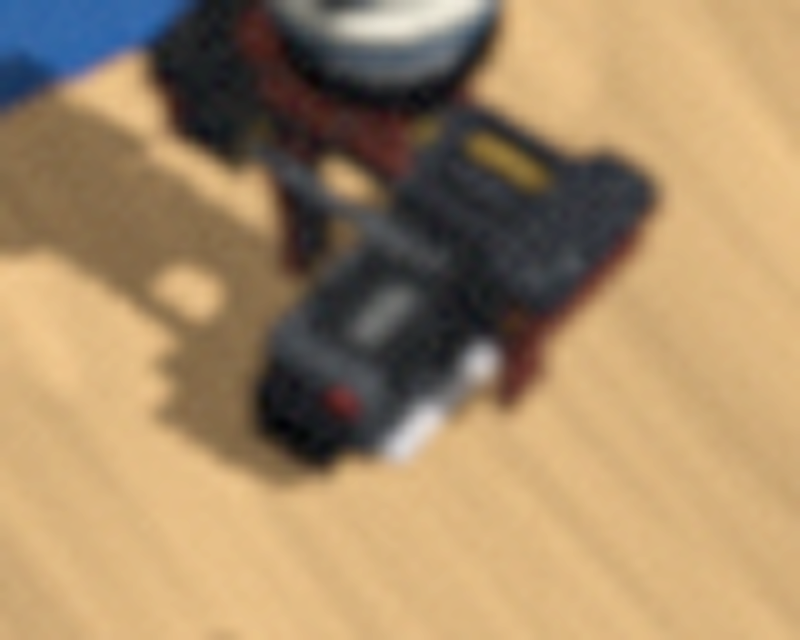

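The camcorder lies between the fingers, with the near fingertip at (520,400) in the crop and clear of the body. I'm closing the gripper.

>>> {"api": "arm_command", "payload": {
  "series": [
    {"dx": 0, "dy": 0, "dz": 0, "roll": 0, "jaw": 255},
    {"dx": 0, "dy": 0, "dz": 0, "roll": 0, "jaw": 255},
    {"dx": 0, "dy": 0, "dz": 0, "roll": 0, "jaw": 255},
    {"dx": 0, "dy": 0, "dz": 0, "roll": 0, "jaw": 255},
    {"dx": 0, "dy": 0, "dz": 0, "roll": 0, "jaw": 255},
    {"dx": 0, "dy": 0, "dz": 0, "roll": 0, "jaw": 255},
    {"dx": 0, "dy": 0, "dz": 0, "roll": 0, "jaw": 255},
    {"dx": 0, "dy": 0, "dz": 0, "roll": 0, "jaw": 255}
  ]
}}

```text
t: 4.65
ee_pos: [566.3, -137.3, 24.9]
eef_rot: [[-0.949, -0.315, 0.0], [-0.315, 0.949, 0.0], [-0.0, 0.0, -1.0]]
force: [-1.3, 1.1, 4.2]
width: 0.547
```

>>> {"api": "arm_command", "payload": {
  "series": [
    {"dx": 0, "dy": 0, "dz": -20, "roll": 0, "jaw": 255},
    {"dx": 0, "dy": 0, "dz": -20, "roll": 0, "jaw": 255},
    {"dx": 0, "dy": 0, "dz": -20, "roll": 0, "jaw": 255},
    {"dx": 0, "dy": 0, "dz": -20, "roll": 0, "jaw": 255},
    {"dx": 0, "dy": 0, "dz": 0, "roll": 0, "jaw": 255}
  ]
}}

```text
t: 5.07
ee_pos: [568.1, -137.9, 107.5]
eef_rot: [[-0.949, -0.315, 0.005], [-0.315, 0.949, -0.001], [-0.004, -0.003, -1.0]]
force: [1.1, 0.6, -5.5]
width: 0.542
```

Run:
```python
from look import *
o=env.observe();p=o["ee_pos"];print(o["t"],p,o["force"],o["torque"],o["width"]*88)
look("c5",[])
look("c5t",[],n="top")
```

```text
5.0667 [ 568.08  -137.862  107.51 ] [ 1.089  0.581 -5.459] [ 0.046 -0.103 -0.05 ] 47.73878479728329
253 150 10
324 160 10
```

View pics/c5.png

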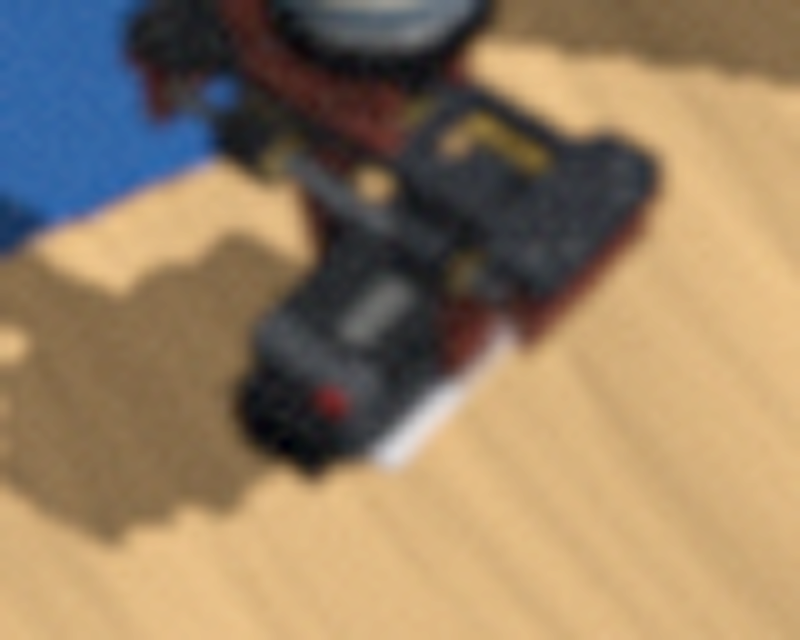

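View pics/c5t.png

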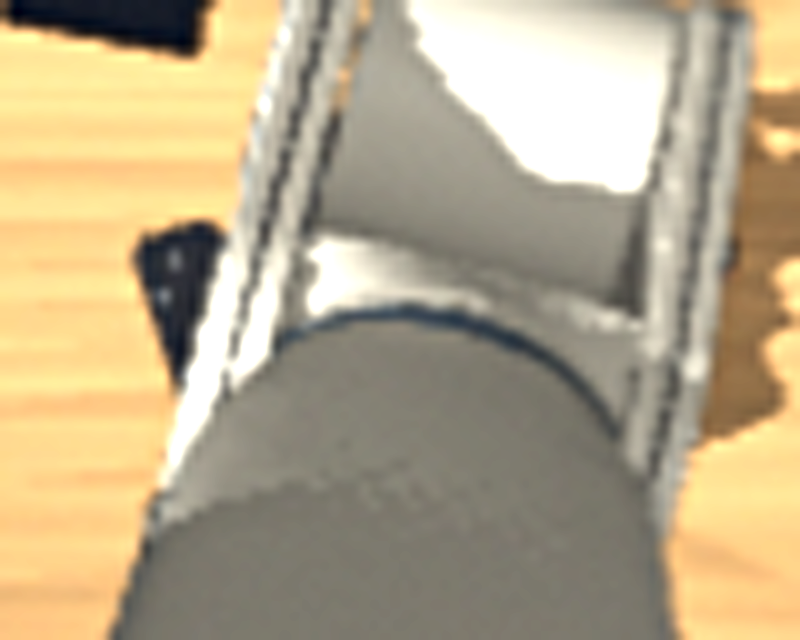

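Run:
```python
from h import *
p=np.array([568.08,-137.862,107.51]); yaw=np.arctan2(.315,.949)
Rz=R.from_euler('z',yaw).as_matrix()
im=cv2.imread("pics/scene_c5.png"); x0,y0,k=253,150,10
q=cv2.convertScaleAbs(cv2.resize(im[y0:y0+64,x0:x0+80],None,fx=k,fy=k,interpolation=cv2.INTER_CUBIC),alpha=1.4)
for dx,col in((0,(0,255,0)),(5,(255,0,0))):
    o=p-[0,0,24.8]+Rz@[dx,0,0]
    for poly in ([(35,-23,0),(35,23,0),(-35,23,0)],[(35,23,5),(-35,23,5)],[(52.5,-24,62),(52.5,24,62),(-52.5,24,62),(-52.5,-24,62),(52.5,-24,62)],[(52.5,24,14),(-52.5,24,14)]):
        cv2.polylines(q,[((proj("scene",np.array(poly)@Rz.T+o)+.5-[x0,y0])*k).astype(np.int32)],False,col,1)
cv2.imwrite("pics/c6.png",q)
```

```text
(no output)
```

View pics/c6.png

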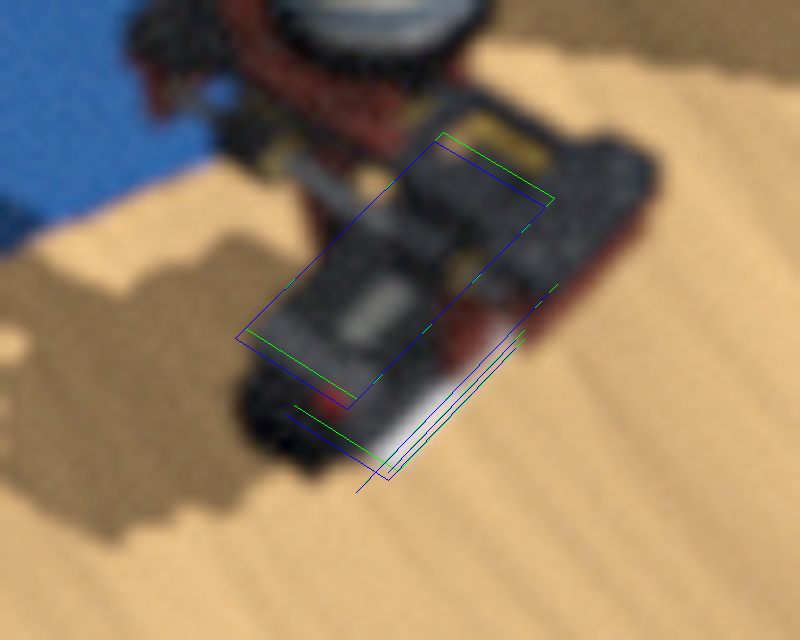

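>>> {"api": "arm_command", "payload": {
  "series": [
    {"dx": 0, "dy": 0, "dz": -28, "roll": 7.1, "jaw": 255},
    {"dx": 0, "dy": 0, "dz": -28, "roll": 7.1, "jaw": 255},
    {"dx": 0, "dy": 0, "dz": -28, "roll": 7.1, "jaw": 255},
    {"dx": 0, "dy": 0, "dz": -28, "roll": 7.1, "jaw": 255},
    {"dx": 5, "dy": 15, "dz": 0, "roll": 0, "jaw": 255},
    {"dx": 8, "dy": 25, "dz": 0, "roll": 0, "jaw": 255},
    {"dx": 8, "dy": 25, "dz": 0, "roll": 0, "jaw": 255},
    {"dx": 8, "dy": 25, "dz": 0, "roll": 0, "jaw": 255}
  ]
}}

```text
t: 5.83
ee_pos: [552.0, -42.8, 214.5]
eef_rot: [[-0.984, 0.175, -0.003], [0.175, 0.984, 0.0], [0.003, -0.0, -1.0]]
force: [0.3, 0.2, -3.6]
width: 0.548
```

>>> {"api": "arm_command", "payload": {
  "series": [
    {"dx": 8, "dy": 25, "dz": 0, "roll": 0, "jaw": 255},
    {"dx": 8, "dy": 25, "dz": 0, "roll": 0, "jaw": 255},
    {"dx": 8, "dy": 25, "dz": 0, "roll": 0, "jaw": 255},
    {"dx": 8, "dy": 25, "dz": 0, "roll": 0, "jaw": 255},
    {"dx": 8, "dy": 25, "dz": 0, "roll": 0, "jaw": 255},
    {"dx": 8, "dy": 25, "dz": 0, "roll": 0, "jaw": 255},
    {"dx": 8, "dy": 25, "dz": 0, "roll": 0, "jaw": 255},
    {"dx": 8, "dy": 25, "dz": 0, "roll": 0, "jaw": 255}
  ]
}}

```text
t: 6.5
ee_pos: [523.8, 165.3, 214.3]
eef_rot: [[-0.985, 0.174, -0.004], [0.174, 0.985, -0.001], [0.003, -0.002, -1.0]]
force: [0.5, 0.1, -5.0]
width: 0.54
```

```bash
cat > st.py <<'E'
from look import *
PK=np.array([538.5,201,147,-.175])
def st():
    o=env.observe();p=o["ee_pos"];c,s=np.cos(PK[3]),np.sin(PK[3])
    d=p-PK[:3]; print("t",round(o["t"],2),p,"h %.1f y %.1f z %.1f"%(c*d[0]+s*d[1],-s*d[0]+c*d[1],d[2]),"F",o["force"],"T",o["torque"],"w",round(o["width"]*88,1),"ang",round(np.degrees(np.arctan2(o["eef_rot"][1,1],o["eef_rot"][0,1])),2))
    return o
E
python3 - <<'E'
from st import *
st()
E
```

```text
t 6.5 [523.799 165.333 214.314] h -8.3 y -37.7 z 67.3 F [ 0.534  0.132 -4.958] T [ 0.038 -0.019 -0.03 ] w 47.5 ang 79.96
```

>>> {"api": "arm_command", "payload": {
  "series": [
    {"dx": 5, "dy": 20, "dz": 0, "roll": 0, "jaw": 255},
    {"dx": 3, "dy": 12, "dz": 0, "roll": 0, "jaw": 255},
    {"dx": 0, "dy": 0, "dz": 0, "roll": 0, "jaw": 255}
  ]
}}

```text
t: 6.75
ee_pos: [522.1, 199.1, 214.9]
eef_rot: [[-0.985, 0.172, -0.002], [0.172, 0.985, -0.0], [0.002, -0.001, -1.0]]
force: [-0.0, 0.3, -4.5]
width: 0.542
```

Run:
```python
from st import *
st(); look("d1",ctr=(362,242),half=(36,30),k=11)
```

```text
t 6.75 [522.053 199.102 214.896] h -15.9 y -4.7 z 67.9 F [-0.047  0.345 -4.476] T [-0.     0.009  0.007] w 47.7 ang 80.09
326 212 11
```

View pics/d1.png

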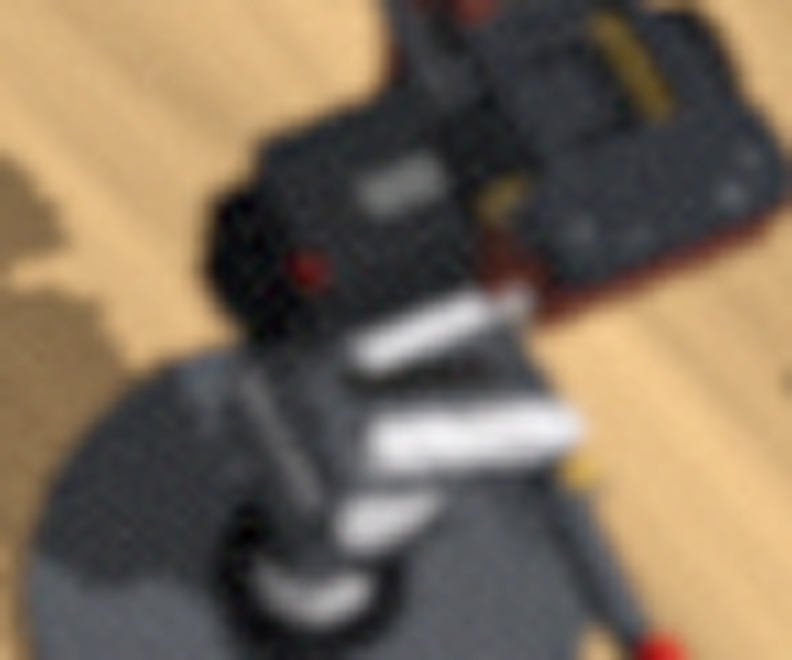

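Run:
```python
from h import *
p=np.array([522.053,199.102,214.896]); yaw=np.radians(-9.91)
Rz=R.from_euler('z',yaw).as_matrix()
im=cv2.imread("pics/scene_d1.png"); x0,y0,k=346,225,22
q=cv2.convertScaleAbs(cv2.resize(im[y0:y0+27,x0:x0+36],None,fx=k,fy=k,interpolation=cv2.INTER_NEAREST),alpha=1.4)
o=p-[0,0,24.8]
for poly in ([(35,-23,0),(35,23,0),(-35,23,0)],[(35,23,0),(35,23,5),(-35,23,5)],[(33,19,14),(-33,19,14)],[(52.5,24,14),(-52.5,24,14)]):
    cv2.polylines(q,[((proj("scene",np.array(poly)@Rz.T+o)+.5-[x0,y0])*k).astype(np.int32)],False,(0,255,0),1)
for s in(26.1,):
    cv2.polylines(q,[((proj("scene",pocket([538.5,201,147,-.175],[(-37,s,10.5),(37,s,10.5),(37,s+11,10.5),(-37,s+11,10.5),(-37,s,10.5)]))+.5-[x0,y0])*k).astype(np.int32)],False,(0,0,255),1)
cv2.imwrite("pics/d2.png",q)
```

```text
(no output)
```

View pics/d2.png

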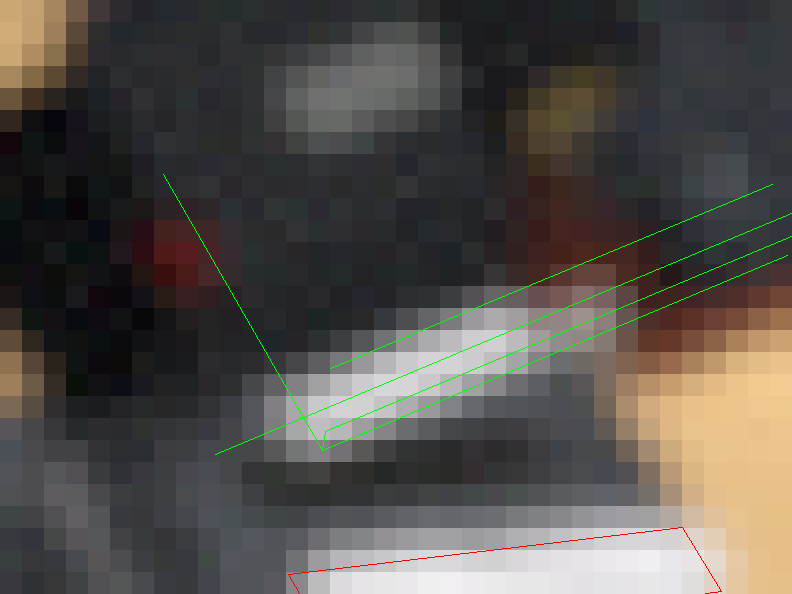

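```bash
sed -i 's/PK=.*/PK=np.array([537,199.3,147,-.175])/' st.py
python3 - <<'E'
from st import *
st()
E
```

```text
t 6.8 [522.188 197.832 215.095] h -14.3 y -4.0 z 68.1 F [-0.871 -0.713 -4.554] T [ 0.018 -0.016  0.   ] w 48.2 ang 80.07
```

>>> {"api": "arm_command", "payload": {
  "series": [
    {"dx": 2, "dy": 2, "dz": 9, "roll": 0, "jaw": 255},
    {"dx": 2.5, "dy": 2, "dz": 9, "roll": 0, "jaw": 255},
    {"dx": 0, "dy": 0, "dz": 0, "roll": 0, "jaw": 255},
    {"dx": 0, "dy": 0, "dz": 0, "roll": 0, "jaw": 255}
  ]
}}

```text
t: 7.13
ee_pos: [518.4, 201.1, 197.4]
eef_rot: [[-0.985, 0.175, -0.002], [0.175, 0.985, -0.001], [0.002, -0.001, -1.0]]
force: [0.1, -0.4, -3.6]
width: 0.547
```

```bash
cat > ov.py <<'E'
from st import *
def ov(tag,tilt=0,dxh=1.5,x0=340,y0=222,w=40,h=36,k=18):
    o=st(); p=o["ee_pos"]; r=o["eef_rot"]; yaw=np.arctan2(r[1,1],r[0,1])-np.pi/2
    im=env.get_image("scene")["frame"]; cv2.imwrite(f"pics/scene_{tag}.png",im[:,:,::-1])
    q=cv2.convertScaleAbs(cv2.resize(im[y0:y0+h,x0:x0+w,::-1],None,fx=k,fy=k,interpolation=cv2.INTER_CUBIC),alpha=1.5)
    Rc=R.from_euler('z',yaw).as_matrix()@R.from_euler('y',-np.radians(tilt)).as_matrix()
    G=p+[0,0,19]; org=G-Rc@[-dxh,0,43.8]
    for poly in ([(35,-23,0),(35,23,0),(-35,23,0)],[(35,23,0),(35,23,5),(-35,23,5)],[(52.5,24,62),(-52.5,24,62)],[(52.5,-24,62),(52.5,24,62),(52.5,24,14),(-52.5,24,14)]):
        cv2.polylines(q,[((proj("scene",np.array(poly)@Rc.T+org)+.5-[x0,y0])*k).astype(np.int32)],False,(0,255,0),1)
    for s in(26.1,-26.1):
        cv2.polylines(q,[((proj("scene",pocket(PK,[(-37,s,10.5),(37,s,10.5)]))+.5-[x0,y0])*k).astype(np.int32)],False,(0,0,255),1)
    cv2.imwrite(f"pics/{tag}.png",q)
E
python3 -c "
from ov import *
ov('d3')"
```

```text
t 7.13 [518.446 201.122 197.434] h -18.6 y -1.4 z 50.4 F [ 0.094 -0.383 -3.647] T [0.061 0.05  0.012] w 48.1 ang 79.91
```

View pics/d3.png

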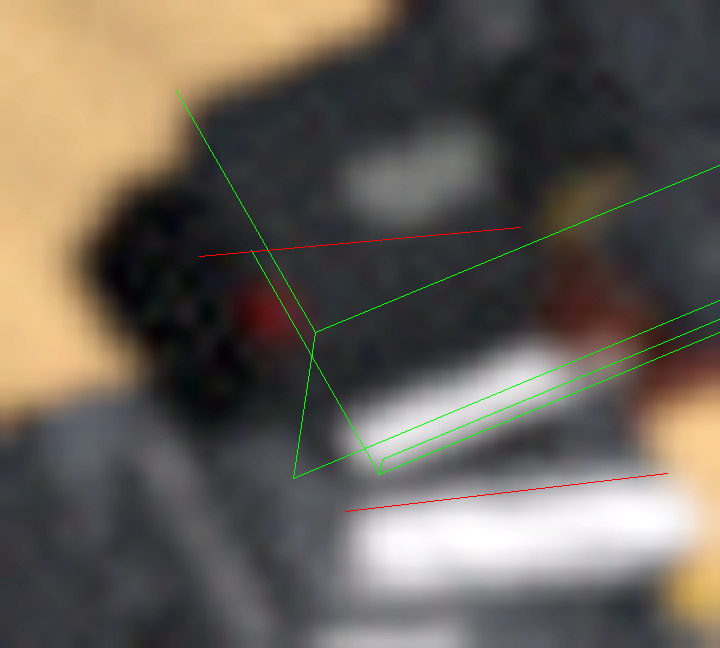

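```bash
sed -i 's/PK=.*/PK=np.array([536.3,200.6,147,-.175])/' st.py; python3 -c "
from ov import *
ov('d4',dxh=2)"
```

```text
t 7.18 [519.006 201.336 198.097] h -17.2 y -2.3 z 51.1 F [ 0.806  1.315 -4.134] T [ 0.026 -0.028  0.019] w 48.2 ang 79.91
```

View pics/d4.png

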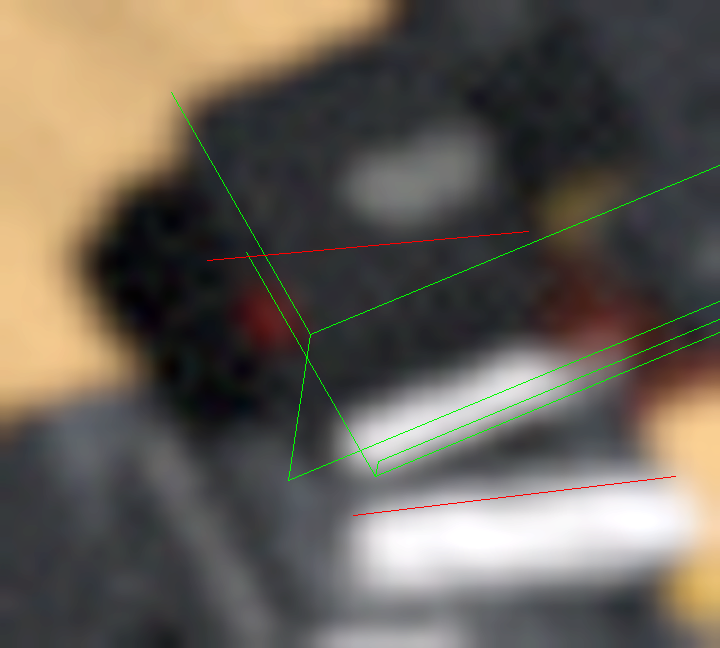

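>>> {"api": "arm_command", "payload": {
  "series": [
    {"dx": 2.5, "dy": 2.3, "dz": 0, "roll": 0, "jaw": 255},
    {"dx": 0, "dy": 0, "dz": 6, "roll": 0, "jaw": 255},
    {"dx": 0, "dy": 0, "dz": 5, "roll": 0, "jaw": 255},
    {"dx": 0, "dy": 0, "dz": 0, "roll": 0, "jaw": 255}
  ]
}}

```text
t: 7.57
ee_pos: [516.5, 204.5, 186.5]
eef_rot: [[-0.985, 0.174, -0.002], [0.174, 0.985, -0.001], [0.001, -0.001, -1.0]]
force: [0.8, 0.2, -4.7]
width: 0.548
```

```bash
python3 -c "
from ov import *
ov('d5',dxh=2)"
```

```text
t 7.57 [516.472 204.526 186.531] h -20.2 y 0.4 z 39.5 F [ 0.789  0.204 -4.662] T [ 0.067  0.025 -0.023] w 48.2 ang 79.97
```

View pics/d5.png

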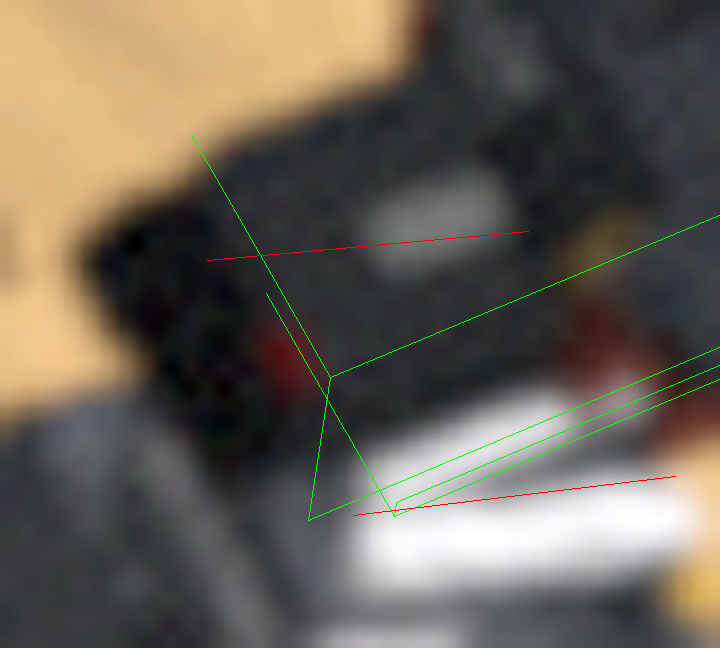

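>>> {"api": "arm_command", "payload": {
  "series": [
    {"dx": 0, "dy": 0, "dz": 2, "roll": 0, "jaw": 255},
    {"dx": 0, "dy": 0, "dz": 2, "roll": 0, "jaw": 255},
    {"dx": 0, "dy": 0, "dz": 0, "roll": 0, "jaw": 255}
  ]
}}

```text
t: 7.87
ee_pos: [517.3, 205.0, 183.9]
eef_rot: [[-0.985, 0.174, 0.0], [0.174, 0.985, 0.0], [-0.0, 0.0, -1.0]]
force: [-1.7, 0.7, -2.2]
width: 0.547
```

>>> {"api": "arm_command", "payload": {
  "series": [
    {"dx": 0, "dy": 0, "dz": 2, "roll": 0, "jaw": 255},
    {"dx": 0, "dy": 0, "dz": 0, "roll": 0, "jaw": 255}
  ]
}}

```text
t: 8.03
ee_pos: [517.0, 205.1, 182.5]
eef_rot: [[-0.985, 0.174, -0.0], [0.174, 0.985, 0.001], [0.0, 0.001, -1.0]]
force: [-3.9, 1.4, 5.0]
width: 0.545
```

>>> {"api": "arm_command", "payload": {
  "series": [
    {"dx": 1.9, "dy": 0, "dz": 1.7, "roll": 0, "jaw": 255},
    {"dx": 1.8, "dy": 0, "dz": 1.7, "roll": 0, "jaw": 255},
    {"dx": 0, "dy": 0, "dz": 0, "roll": 0, "jaw": 255}
  ]
}}

```text
t: 8.28
ee_pos: [514.4, 205.6, 179.7]
eef_rot: [[-0.985, 0.174, 0.003], [0.174, 0.985, 0.0], [-0.003, 0.001, -1.0]]
force: [-2.7, -1.5, 6.3]
width: 0.544
```

>>> {"api": "arm_command", "payload": {
  "series": [
    {"dx": 1.7, "dy": 0, "dz": 1.8, "roll": 0, "jaw": 255},
    {"dx": 1.6, "dy": 0, "dz": 1.9, "roll": 0, "jaw": 255},
    {"dx": 0, "dy": 0, "dz": 0, "roll": 0, "jaw": 255}
  ]
}}

```text
t: 8.53
ee_pos: [511.2, 206.2, 176.0]
eef_rot: [[-0.985, 0.174, 0.003], [0.174, 0.985, 0.001], [-0.003, 0.001, -1.0]]
force: [-2.5, -0.8, 6.7]
width: 0.542
```

```bash
python3 -c "
from ov import *
ov('d6',dxh=2,tilt=10)"
```

```text
t 8.53 [511.167 206.203 175.971] h -25.7 y 1.1 z 29.0 F [-2.543 -0.836  6.724] T [-0.297  0.15  -0.083] w 47.7 ang 79.97
```

View pics/d6.png

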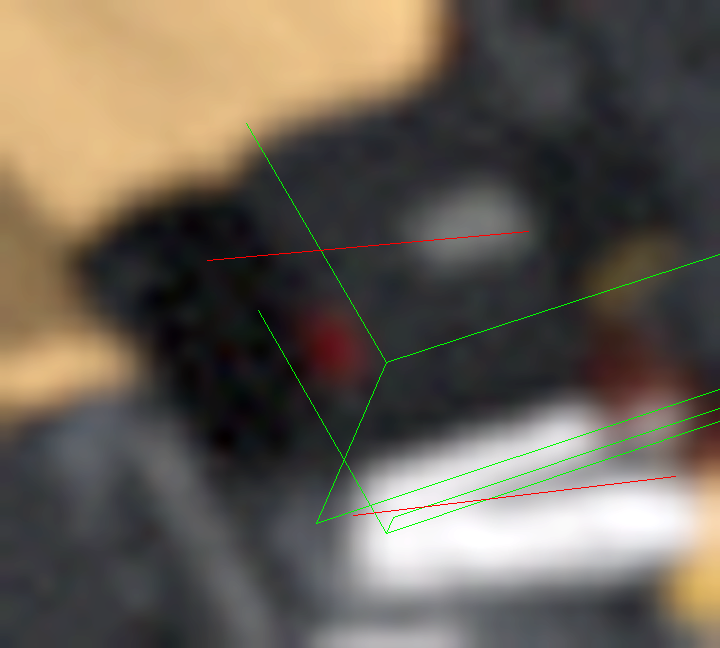

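>>> {"api": "arm_command", "payload": {
  "series": [
    {"dx": 1.6, "dy": -0.2, "dz": 2.0, "roll": 0, "jaw": 255},
    {"dx": 1.5, "dy": -0.2, "dz": 2.0, "roll": 0, "jaw": 255},
    {"dx": 1.4, "dy": -0.2, "dz": 2.1, "roll": 0, "jaw": 255},
    {"dx": 1.3, "dy": 0, "dz": 2.1, "roll": 0, "jaw": 255},
    {"dx": 0, "dy": 0, "dz": 0, "roll": 0, "jaw": 255}
  ]
}}

```text
t: 9.0
ee_pos: [505.4, 207.1, 167.6]
eef_rot: [[-0.985, 0.174, 0.003], [0.174, 0.985, 0.001], [-0.002, 0.002, -1.0]]
force: [-3.0, 1.4, 5.3]
width: 0.546
```

```bash
python3 -c "
from ov import *
ov('d7',dxh=2,tilt=20)"
```

```text
t 9.0 [505.355 207.103 167.639] h -31.6 y 1.0 z 20.6 F [-3.026  1.38   5.29 ] T [ 0.146  0.06  -0.011] w 48.1 ang 79.97
```

View pics/d7.png

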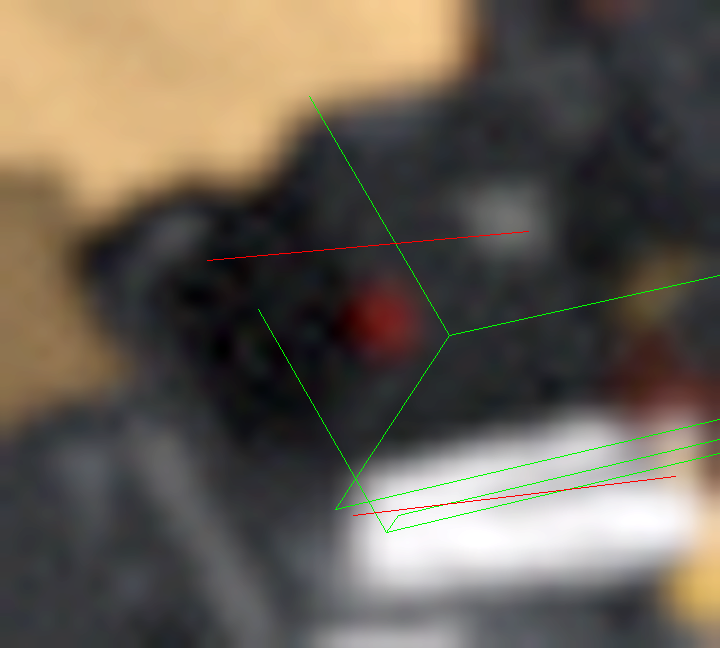

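>>> {"api": "arm_command", "payload": {
  "series": [
    {"dx": 1.2, "dy": -0.3, "dz": 2.2, "roll": 0, "jaw": 255},
    {"dx": 1.0, "dy": -0.3, "dz": 2.2, "roll": 0, "jaw": 255},
    {"dx": 0, "dy": 0, "dz": 0, "roll": 0, "jaw": 255}
  ]
}}

```text
t: 9.3
ee_pos: [503.2, 207.4, 163.3]
eef_rot: [[-0.985, 0.174, 0.003], [0.174, 0.985, 0.002], [-0.002, 0.003, -1.0]]
force: [-2.7, 3.2, 4.4]
width: 0.548
```

```bash
python3 -c "
from ov import *
ov('d8',dxh=2,tilt=25)"
```

```text
t 9.3 [503.156 207.382 163.275] h -33.8 y 0.9 z 16.3 F [-2.738  3.174  4.442] T [0.59  0.15  0.101] w 48.2 ang 79.97
```

View pics/d8.png

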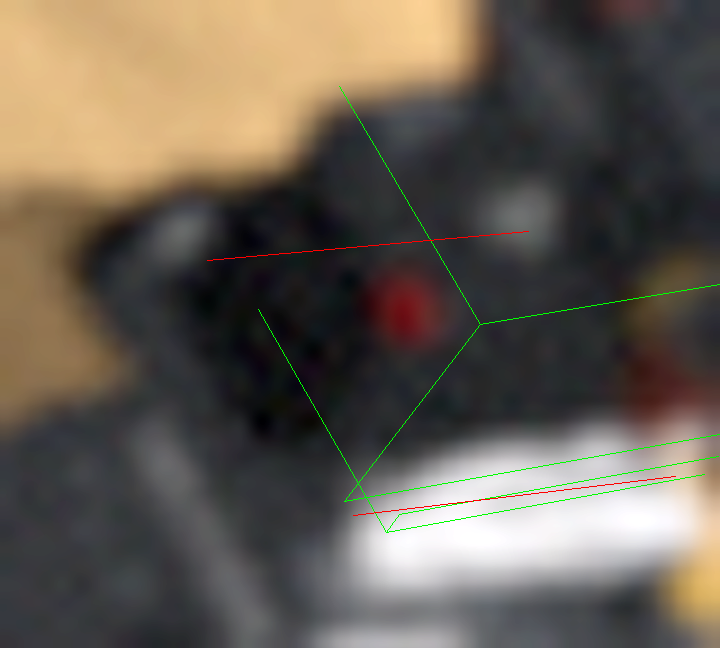

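>>> {"api": "arm_command", "payload": {
  "series": [
    {"dx": 1, "dy": 1, "dz": -2, "roll": 0, "jaw": 255},
    {"dx": 1, "dy": 1.5, "dz": -2, "roll": 0, "jaw": 255},
    {"dx": 0, "dy": 0, "dz": 0, "roll": 0, "jaw": 255}
  ]
}}

```text
t: 9.6
ee_pos: [500.6, 209.1, 166.1]
eef_rot: [[-0.985, 0.174, -0.0], [0.174, 0.985, -0.0], [0.0, -0.0, -1.0]]
force: [-0.6, -0.4, -4.2]
width: 0.548
```

```bash
python3 -c "
from ov import *
ov('d9',dxh=2,tilt=25)"
```

```text
t 9.6 [500.562 209.131 166.087] h -36.7 y 2.2 z 19.1 F [-0.586 -0.385 -4.187] T [ 0.052  0.015 -0.022] w 48.2 ang 79.96
```

View pics/d9.png

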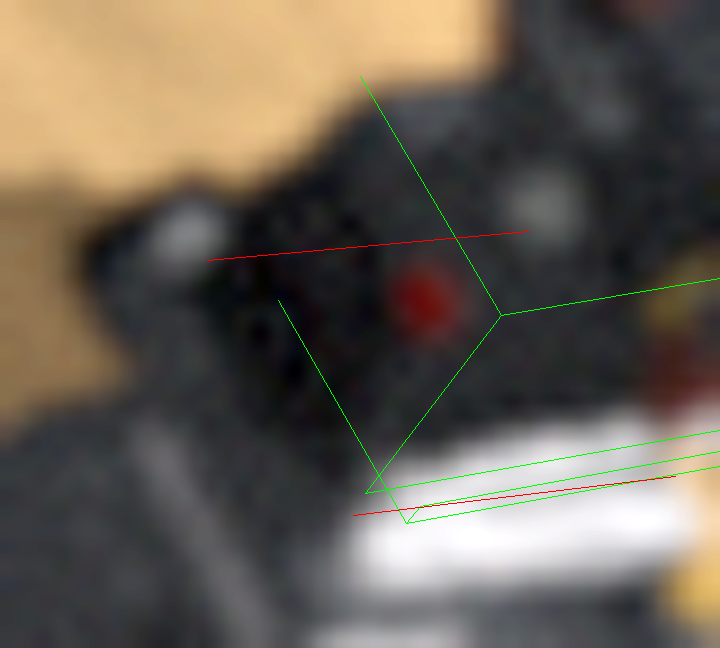

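>>> {"api": "arm_command", "payload": {
  "series": [
    {"dx": -3.8, "dy": 0, "dz": -2.2, "roll": 0, "jaw": 255},
    {"dx": -3.8, "dy": 0, "dz": -2.2, "roll": 0, "jaw": 255},
    {"dx": -3.7, "dy": 0, "dz": -2.1, "roll": 0, "jaw": 255},
    {"dx": 0, "dy": 0, "dz": 0, "roll": 0, "jaw": 255}
  ]
}}

```text
t: 9.98
ee_pos: [513.2, 207.0, 173.1]
eef_rot: [[-0.985, 0.175, 0.002], [0.175, 0.985, 0.0], [-0.002, 0.001, -1.0]]
force: [-0.1, 0.1, -3.9]
width: 0.543
```

>>> {"api": "arm_command", "payload": {
  "series": [
    {"dx": 0, "dy": 1, "dz": 0, "roll": 0, "jaw": 255},
    {"dx": 0, "dy": 1, "dz": 0, "roll": 0, "jaw": 255},
    {"dx": 0, "dy": 0, "dz": 0, "roll": 0, "jaw": 255}
  ]
}}

```text
t: 10.23
ee_pos: [512.0, 209.1, 172.3]
eef_rot: [[-0.985, 0.174, -0.0], [0.174, 0.985, -0.0], [0.0, -0.0, -1.0]]
force: [0.7, -0.3, -4.1]
width: 0.544
```

>>> {"api": "arm_command", "payload": {
  "series": [
    {"dx": 0, "dy": 1, "dz": 0, "roll": 0, "jaw": 255},
    {"dx": 0, "dy": 0, "dz": 0, "roll": 0, "jaw": 255}
  ]
}}

```text
t: 10.4
ee_pos: [512.1, 210.0, 172.3]
eef_rot: [[-0.985, 0.174, -0.0], [0.174, 0.985, -0.0], [0.0, -0.0, -1.0]]
force: [0.3, 0.5, -4.4]
width: 0.548
```

```bash
python3 -c "
from ov import *
ov('d10',dxh=2,tilt=25)"
```

```text
t 10.4 [512.07  210.043 172.323] h -25.5 y 5.1 z 25.3 F [ 0.329  0.454 -4.425] T [-0.053  0.014  0.002] w 48.2 ang 79.97
```

View pics/d10.png

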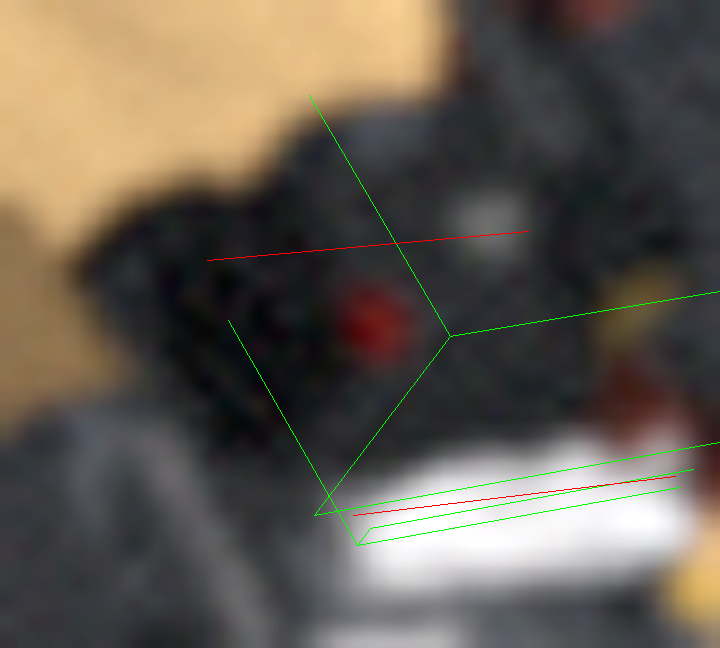

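>>> {"api": "arm_command", "payload": {
  "series": [
    {"dx": 0, "dy": 1, "dz": 0, "roll": 0, "jaw": 255},
    {"dx": 0, "dy": 0, "dz": 0, "roll": 0, "jaw": 255}
  ]
}}

```text
t: 10.62
ee_pos: [512.1, 210.3, 172.3]
eef_rot: [[-0.985, 0.174, -0.001], [0.174, 0.985, -0.002], [0.001, -0.002, -1.0]]
force: [-0.6, -4.8, -3.3]
width: 0.545
```

>>> {"api": "arm_command", "payload": {
  "series": [
    {"dx": 0, "dy": 1, "dz": 0, "roll": 0, "jaw": 255},
    {"dx": 0, "dy": 0, "dz": 0, "roll": 0, "jaw": 255}
  ]
}}

```text
t: 10.78
ee_pos: [512.1, 210.6, 172.3]
eef_rot: [[-0.985, 0.175, -0.001], [0.175, 0.985, -0.003], [0.001, -0.003, -1.0]]
force: [-1.4, -7.8, -0.4]
width: 0.542
```

>>> {"api": "arm_command", "payload": {
  "series": [
    {"dx": 0, "dy": -2.2, "dz": 0, "roll": 0, "jaw": 255},
    {"dx": 0, "dy": -2.2, "dz": 0, "roll": 0, "jaw": 255},
    {"dx": -1, "dy": 0, "dz": 1.7, "roll": 0, "jaw": 255},
    {"dx": -1, "dy": 0, "dz": 1.8, "roll": 0, "jaw": 255},
    {"dx": 0, "dy": 0, "dz": 0, "roll": 0, "jaw": 255}
  ]
}}

```text
t: 11.2
ee_pos: [513.8, 207.6, 169.2]
eef_rot: [[-0.985, 0.174, -0.0], [0.174, 0.985, 0.0], [0.0, 0.0, -1.0]]
force: [-2.9, 0.7, -0.2]
width: 0.546
```

```bash
sed -i 's/PK=.*/PK=np.array([536.8,203.3,147,-.175])/' st.py; python3 -c "
from st import *
st()"
```

```text
t 11.2 [513.848 207.626 169.157] h -23.4 y 0.3 z 22.2 F [-2.943  0.737 -0.241] T [ 0.008  0.3   -0.069] w 48.0 ang 79.96
```

>>> {"api": "arm_command", "payload": {
  "series": [
    {"dx": 1, "dy": 0, "dz": 1.6, "roll": 0, "jaw": 255},
    {"dx": 1, "dy": 0, "dz": 1.6, "roll": 0, "jaw": 255},
    {"dx": 0, "dy": 0, "dz": 0, "roll": 0, "jaw": 255}
  ]
}}

```text
t: 11.45
ee_pos: [512.5, 207.9, 166.5]
eef_rot: [[-0.985, 0.174, 0.002], [0.174, 0.985, 0.0], [-0.002, 0.001, -1.0]]
force: [-2.4, -2.3, 3.2]
width: 0.546
```

>>> {"api": "arm_command", "payload": {
  "series": [
    {"dx": 0.4, "dy": 0, "dz": 1.5, "roll": 0, "jaw": 255},
    {"dx": 0, "dy": 0, "dz": 0, "roll": 0, "jaw": 255}
  ]
}}

```text
t: 11.62
ee_pos: [512.0, 208.0, 165.1]
eef_rot: [[-0.985, 0.174, 0.002], [0.174, 0.985, 0.0], [-0.001, 0.001, -1.0]]
force: [-3.7, -1.2, 5.4]
width: 0.543
```

```bash
python3 -c "
from ov import *
ov('d11',dxh=2,tilt=30)"
```

```text
t 11.62 [511.993 207.963 165.136] h -25.2 y 0.3 z 18.1 F [-3.698 -1.241  5.424] T [-0.317  0.211 -0.091] w 47.8 ang 79.97
```

View pics/d11.png

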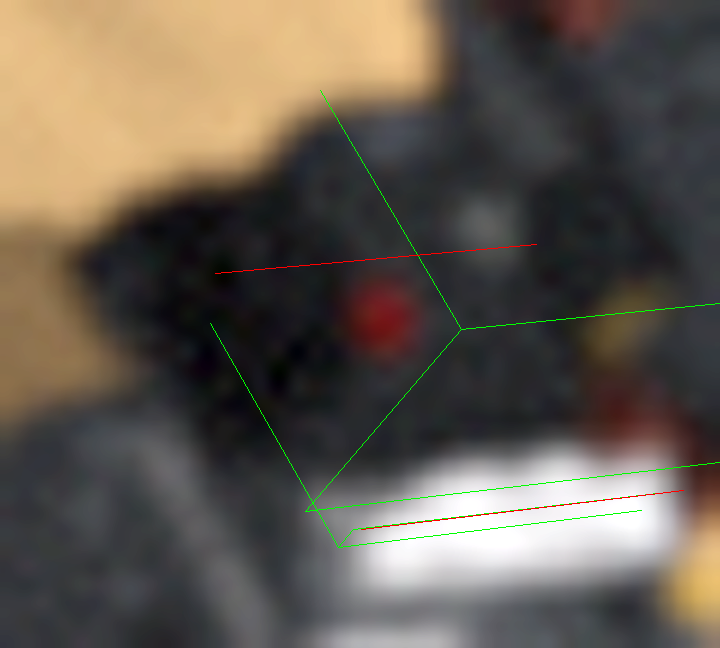

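>>> {"api": "arm_command", "payload": {
  "series": [
    {"dx": 0.3, "dy": 0, "dz": 1.2, "roll": 0, "jaw": 255},
    {"dx": 0, "dy": 0, "dz": 0, "roll": 0, "jaw": 255}
  ]
}}

```text
t: 11.83
ee_pos: [511.6, 208.1, 164.0]
eef_rot: [[-0.985, 0.174, 0.001], [0.174, 0.985, 0.0], [-0.001, 0.001, -1.0]]
force: [-3.5, -0.6, 6.6]
width: 0.549
```

>>> {"api": "arm_command", "payload": {
  "series": [
    {"dx": 0.3, "dy": 0, "dz": 1.2, "roll": 0, "jaw": 255},
    {"dx": 0, "dy": 0, "dz": 0, "roll": 0, "jaw": 255}
  ]
}}

```text
t: 12.0
ee_pos: [511.2, 208.1, 162.7]
eef_rot: [[-0.985, 0.174, 0.001], [0.174, 0.985, 0.0], [-0.001, 0.001, -1.0]]
force: [-5.0, -0.7, 6.9]
width: 0.547
```

>>> {"api": "arm_command", "payload": {
  "series": [
    {"dx": 0.3, "dy": 0, "dz": 1.2, "roll": 0, "jaw": 255},
    {"dx": 0, "dy": 0, "dz": 0, "roll": 0, "jaw": 255}
  ]
}}

```text
t: 12.17
ee_pos: [510.8, 208.2, 161.5]
eef_rot: [[-0.985, 0.174, 0.001], [0.174, 0.985, 0.0], [-0.001, 0.0, -1.0]]
force: [-4.8, -0.6, 5.9]
width: 0.543
```

```bash
python3 -c "
from ov import *
ov('d12',dxh=2,tilt=30)"
```

```text
t 12.17 [510.773 208.179 161.502] h -26.5 y 0.3 z 14.5 F [-4.801 -0.566  5.91 ] T [-0.334  0.331 -0.05 ] w 47.8 ang 79.97
```

View pics/d12.png

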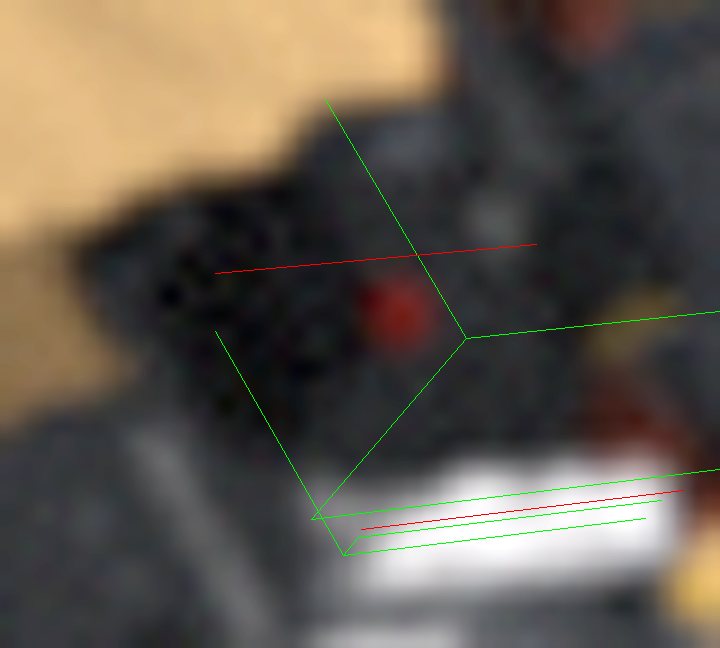

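```bash
cat > trk.py <<'E'
from st import *
def led(im,box):
    return red(im,box)
def lab(im,g,r=5):
    # bright centroid around guess
    x0,y0=int(round(g[0]))-r,int(round(g[1]))-r; c=im[y0:y0+2*r+1,x0:x0+2*r+1].min(2).astype(float)
    c=np.clip(c-np.percentile(c,70),0,None); yy,xx=np.mgrid[y0:y0+2*r+1,x0:x0+2*r+1]
    return np.array([(c*xx).sum(),(c*yy).sum()])/c.sum()
def ledc(im,g,r=4):
    x0,y0=int(round(g[0]))-r,int(round(g[1]))-r; c=im[y0:y0+2*r+1,x0:x0+2*r+1].astype(float)
    c=np.clip(c[...,0]-np.maximum(c[...,1],c[...,2])-20,0,None); yy,xx=np.mgrid[y0:y0+2*r+1,x0:x0+2*r+1]
    return np.array([(c*xx).sum(),(c*yy).sum()])/c.sum()
rd=lambda t:cv2.imread(f"pics/scene_{t}.png")[:,:,::-1]
def pose(p,yaw,tilt): return R.from_euler('z',yaw).as_matrix()@R.from_euler('y',-tilt).as_matrix(),np.array(p)
if __name__=="__main__":
    cal={"d1":([522.05,199.1,214.9],(326+308/11-.5,212+268/11-.5),(326+400/11-.5,212+182/11-.5)),
     "d4":([518.7,201.3,197.7],(340+270/18-.5,222+312/18-.5),(340+420/18-.5,222+172/18-.5)),
     "d5":([516.47,204.5,186.5],(340+290/18-.5,222+360/18-.5),(340+435/18-.5,222+215/18-.5))}
    yaw=np.radians(-10.03); Rz,_=pose([0,0,0],yaw,0)
    D=[]
    for t,(p,l,b) in cal.items():
        im=rd(t); L=ledc(im,l);B=lab(im,b); print(t,l,L,b,B); D.append((np.array(p)-Rz@[-2,0,24.8],L,B))
    f=lambda v:np.concatenate([np.r_[proj("scene",[o+Rz@[52.5+v[5],v[0],v[1]]])[0]-L, proj("scene",[o+Rz@[v[2],v[3],62]])[0]-B] for o,L,B in D]+[[v[5]/8]])
    s=least_squares(f,[10,50,20,0,0,0],x_scale=10); print(s.x,s.fun)
    v=s.x; FL=np.array([52.5+v[5],v[0],v[1]]);FB=np.array([v[2],v[3],62.])
    np.save("feat.npy",[FL,FB])
    # now: unknown pocket-x, tilt, z with y known
    for t,l,b,p in (("d9",(340+425/18,222+300/18),(340+540/18,222+205/18),None),("d11",(340+382/18,222+315/18),(340+490/18,222+220/18),None),("d12",(340+400/18,222+312/18),(340+495/18,222+215/18),None)):
        im=rd(t);L=ledc(im,l);B=lab(im,b,4)
        def g(w):
            Rc,_=pose([0,0,0],yaw,w[2]); o=PK[:3]+Rz@[w[0],0.3 if t!="d9" else 0,w[1]]
            return np.r_[proj("scene",[o+Rc@FL])[0]-L,proj("scene",[o+Rc@FB])[0]-B]
        q=least_squares(g,[0,0,.5],x_scale=[10,10,.1]); print(t,L,B,"h,z,tilt",q.x[:2],np.degrees(q.x[2]),q.fun)
E
python3 trk.py
```

```text
d1 (353.5, 235.86363636363637) [353.587 236.213] (361.8636363636364, 228.04545454545456) [361.929 228.474]
d4 (354.5, 238.83333333333334) [354.435 239.2  ] (362.8333333333333, 231.05555555555554) [362.599 231.509]
d5 (355.6111111111111, 241.5) [355.551 241.436] (363.6666666666667, 233.44444444444446) [363.688 233.935]
[11.834 47.496 24.667  6.366 54.109 -0.057] [-0.074 -0.028 -0.121 -0.017  0.08  -0.037  0.118  0.023 -0.008  0.066
  0.004 -0.005 -0.007]
d9 [363.211 238.314] [369.735 232.987] h,z,tilt [2.211 2.807] 37.63584911650547 [-0.945 -0.409  0.972  0.44 ]
d11 [360.822 239.25 ] [366.853 233.805] h,z,tilt [13.197  4.836] 39.45569153241909 [-1.174 -0.549  1.208  0.588]
d12 [361.677 238.861] [367.343 233.024] h,z,tilt [6.966 6.532] 35.822127295646226 [-1.436 -0.55   1.477  0.597]
```

```bash
cat > trk2.py <<'E'
from trk import *
J={"d1":[522.05,199.1,214.9],"d4":[518.7,201.3,197.7],"d5":[516.47,204.5,186.5],"d6":[511.17,206.2,175.97],"d7":[505.36,207.1,167.64],"d8":[503.16,207.4,163.3],"d9":[500.6,209.1,166.1],"d10":[512.07,210.04,172.32],"d11":[512,207.96,165.14],"d12":[510.77,208.18,161.5]}
pl={"d1":((353.5,236.2),(362,228.4)),"d4":((354.5,239),(362.6,231.5)),"d5":((355.6,241.5),(363.7,234)),"d6":((340+330/18,222+345/18),(340+470/18,222+222/18)),"d7":((340+380/18,222+322/18),(340+505/18,222+215/18)),"d8":((340+405/18,222+308/18),(340+522/18,222+212/18)),"d9":((363.2,238.3),(340+542/18,222+203/18)),"d10":((340+375/18,222+325/18),(340+487/18,222+222/18)),"d11":((360.8,239.2),(340+490/18,222+220/18)),"d12":((361.7,238.9),(340+493/18,222+217/18))}
ks=list(J); O={}
for k in ks:
    im=rd(k); O[k]=(ledc(im,pl[k][0],3),lab(im,pl[k][1],4))
yaw=np.radians(-10.03); Rz=R.from_euler('z',yaw).as_matrix()
def f(v):
    FL=v[0:3];FB=np.r_[v[3:5],62]; r=[]
    for i,k in enumerate(ks):
        tl=v[5+i]; Rc=Rz@R.from_euler('y',-tl).as_matrix(); o=np.array(J[k])+[0,0,19]-Rc@[-2,0,43.8]
        r+=[proj("scene",[o+Rc@FL])[0]-O[k][0],proj("scene",[o+Rc@FB])[0]-O[k][1]]
        if k in("d1","d4","d5"): r.append([tl/.01])
    r.append([(FL[0]-52.5)/8,0]); 
    return np.concatenate(r)
if __name__=="__main__":
    s=least_squares(f,np.r_[52.5,12,47,24,6,np.zeros(3),np.radians([10,20,25,25,25,30,30])],x_scale=np.r_[[5]*5,[.1]*10],loss="soft_l1",f_scale=.5)
    print(s.x[:5]);
    for i,k in enumerate(ks): print(k,np.degrees(s.x[5+i]).round(1))
    print(s.fun.round(2)); np.save("feat.npy",s.x)
E
python3 trk2.py
```

```text
[55.08  14.536 56.648 27.573  4.245]
d1 -0.0
d4 -0.0
d5 -0.0
d6 8.3
d7 16.6
d8 20.3
d9 20.6
d10 20.2
d11 25.4
d12 28.4
[-0.26 -0.54 -1.39 -0.24 -0.02 -0.09 -0.52 -1.09 -0.25 -0.02 -0.17 -0.4
 -1.28 -0.26 -0.01 -0.09 -0.21 -0.6  -0.19  0.07  0.2   0.06 -0.15  0.05
  0.37  0.42 -0.04  0.1   0.25  0.25  0.04  0.04  0.2   0.47  0.18  0.05
  0.14  0.52  0.47  0.17  0.33  1.28  1.6   0.32  0.  ]
```

>>> {"api": "arm_command", "payload": {
  "series": [
    {"dx": -0.5, "dy": 0, "dz": 1.0, "roll": 0, "jaw": 255},
    {"dx": 0, "dy": 0, "dz": 0, "roll": 0, "jaw": 255}
  ]
}}

```text
t: 12.38
ee_pos: [510.7, 208.2, 160.5]
eef_rot: [[-0.985, 0.174, -0.0], [0.174, 0.985, 0.0], [0.0, 0.0, -1.0]]
force: [-6.7, 1.3, 8.1]
width: 0.543
```

>>> {"api": "arm_command", "payload": {
  "series": [
    {"dx": -0.5, "dy": 0, "dz": 1.0, "roll": 0, "jaw": 255},
    {"dx": 0, "dy": 0, "dz": 0, "roll": 0, "jaw": 255}
  ]
}}

```text
t: 12.55
ee_pos: [510.8, 208.2, 160.3]
eef_rot: [[-0.985, 0.174, -0.001], [0.174, 0.985, 0.0], [0.001, 0.0, -1.0]]
force: [-11.0, 0.2, 16.6]
width: 0.546
```

```bash
cat > tl.py <<'E'
from trk2 import *
def tilt(tag,l,b):
    v=np.load("feat.npy"); FL=v[:3];FB=np.r_[v[3:5],62]; p=env.observe()["ee_pos"]; im=rd(tag); L=ledc(im,l,3);B=lab(im,b,4)
    def g(w):
        Rc=Rz@R.from_euler('y',-w[0]).as_matrix(); o=p+[0,0,19]-Rc@[-2,0,43.8]+Rc@[w[1],0,w[2]]
        return np.r_[proj("scene",[o+Rc@FL])[0]-L,proj("scene",[o+Rc@FB])[0]-B,w[1:]/10]
    s=least_squares(g,[.5,0,0],x_scale=[.1,5,5]); print("tilt",np.degrees(s.x[0]),"slip",s.x[1:],L,B,s.fun)
E
python3 -c "
from ov import *
ov('d13',dxh=2,tilt=30)
from tl import tilt
tilt('d13',(361.7,238.9),(340+493/18,222+217/18))"
```

```text
t 12.55 [510.798 208.217 160.312] h -26.5 y 0.3 z 13.3 F [-11.046   0.219  16.557] T [-0.347  1.541 -0.047] w 48.1 ang 79.98
tilt 25.877322798805075 slip [3.478 8.75 ] [362.036 238.766] [367.67 232.09] [-0.316 -0.517  0.535  1.1    0.348  0.875]
```

View pics/d13.png

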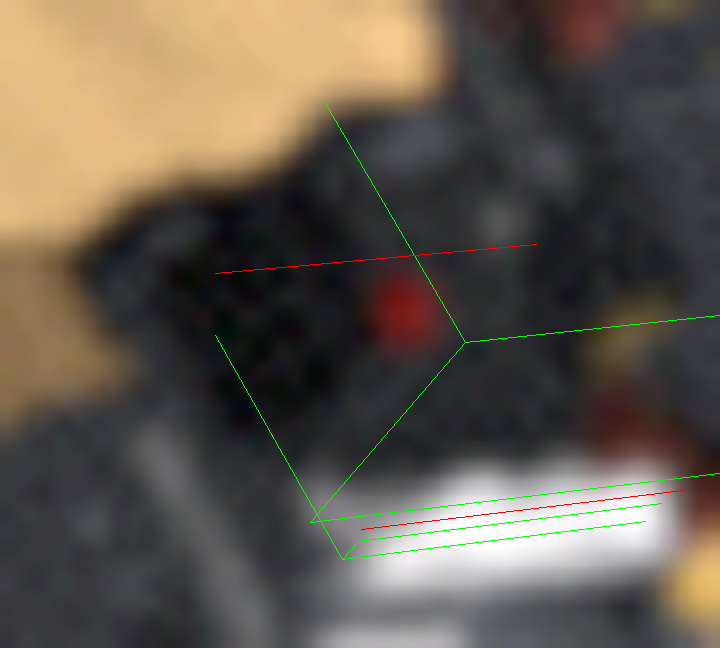

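Run:
```python
from h import *
for t in ("d9","d10","d11","d12","d13"):
    im=cv2.imread(f"pics/scene_{t}.png").min(2).astype(float)
    up=[];lo=[]
    for x in range(362,375):
        c=im[240:258,x]; m=c.max(); i=np.where(c>.5*m)[0]
        a=i[0]; up.append(240+a-(c[a]-.5*m)/(c[a]-c[a-1])); b=i[-1]; lo.append(240+b+(c[b]-.5*m)/(c[b]-c[b+1]))
    X=np.arange(362,375); print(t,"up",np.polyfit(X-368,up,1),"lo",np.polyfit(X-368,lo,1)); print(np.round(up,1))
from st import PK
for n,q in (("jaw inner",[(-37,26.1,10.5),(37,26.1,10.5)]),("jaw outer",[(-37,36.6,10.5),(37,36.6,10.5)])):
    u=proj("scene",pocket(PK,q)); print(n,u,(u[1]-u[0])[1]/(u[1]-u[0])[0])
for tl in (20,25,30):
    Rc=R.from_euler('z',-.175).as_matrix()@R.from_euler('y',-np.radians(tl)).as_matrix()
    for nm,q in (("web top",[(-33,19,14),(33,19,14)]),("body bottom",[(-50,24,14),(50,24,14)])):
        u=proj("scene",np.array(q)@Rc.T+PK[:3]); print(tl,nm,u.ravel(),(u[1]-u[0])[1]/(u[1]-u[0])[0])
```

```text
Traceback (most recent call last):
IndexError: index 18 is out of bounds for axis 0 with size 18
```

Run:
```python
from h import *
for t in ("d9","d10","d11","d12","d13"):
    im=cv2.imread(f"pics/scene_{t}.png").min(2).astype(float)
    up=[]
    for x in range(362,373):
        c=im[240:258,x]; m=c.max(); i=np.where(c>.5*m)[0]
        a=max(i[0],1); up.append(240+a-(c[a]-.5*m)/max(1,c[a]-c[a-1]))
    X=np.arange(362,373); print(t,"up",np.polyfit(X-368,up,1),np.round(up,1))
from st import PK
for n,q in (("jaw inner",[(-37,26.1,10.5),(37,26.1,10.5)]),("jaw outer",[(-37,36.6,10.5),(37,36.6,10.5)])):
    u=proj("scene",pocket(PK,q)); print(n,u.ravel(),(u[1]-u[0])[1]/(u[1]-u[0])[0])
for tl in (20,25,30):
    Rc=R.from_euler('z',-.175).as_matrix()@R.from_euler('y',-np.radians(tl)).as_matrix()
    for nm,q in (("web top",[(-33,19,14),(33,19,14)]),("body bottom",[(-50,24,14),(50,24,14)])):
        u=proj("scene",np.array(q)@Rc.T+PK[:3]); print(tl,nm,u.ravel(),(u[1]-u[0])[1]/(u[1]-u[0])[0])
```

```text
d9 up [ -0.25 245.91] [247.4 247.3 247.1 246.6 246.3 246.1 245.7 245.5 245.3 245.2 245.2]
d10 up [ -0.176 246.693] [248.1 247.6 247.2 247.  246.8 246.7 246.8 246.8 246.4 246.1 246. ]
d11 up [ -0.176 246.968] [248.5 247.9 247.5 247.2 247.  247.1 247.1 246.8 246.4 246.4 246.7]
d12 up [ -0.156 247.571] [248.9 248.7 248.2 247.6 247.4 247.4 247.5 247.6 247.3 247.1 247.2]
d13 up [ -0.146 247.816] [249.2 248.8 248.3 247.9 247.6 247.7 247.9 247.9 247.6 247.4 247.5]
jaw inner [377.454 248.733 359.58  250.902] -0.12137343701990458
jaw outer [379.135 251.545 361.253 253.829] -0.12771951645062762
20 web top [376.305 245.241 358.547 249.372] -0.2326212769031643
20 body bottom [381.529 245.534 354.601 251.861] -0.23494839603188147
25 web top [376.198 245.736 359.283 248.736] -0.17737349973752498
25 body bottom [381.193 246.312 355.548 250.928] -0.18001755076483736
30 web top [376.012 246.26  360.07  248.108] -0.11591871366178205
30 body bottom [380.75  247.122 356.584 249.995] -0.1188888688654562
```

>>> {"api": "arm_command", "payload": {
  "series": [
    {"dx": 0, "dy": 0, "dz": -0.5, "roll": 0, "jaw": 255},
    {"dx": 0.9, "dy": 0, "dz": 0.5, "roll": 0, "jaw": 255},
    {"dx": 0, "dy": 0, "dz": 0, "roll": 0, "jaw": 255}
  ]
}}

```text
t: 12.85
ee_pos: [510.8, 208.2, 160.3]
eef_rot: [[-0.985, 0.174, 0.001], [0.174, 0.985, 0.0], [-0.001, 0.0, -1.0]]
force: [-6.3, -0.8, 13.8]
width: 0.544
```

>>> {"api": "arm_command", "payload": {
  "series": [
    {"dx": 0.9, "dy": 0, "dz": 0.5, "roll": 0, "jaw": 255},
    {"dx": 0, "dy": 0, "dz": 0, "roll": 0, "jaw": 255}
  ]
}}

```text
t: 13.02
ee_pos: [510.8, 208.2, 160.3]
eef_rot: [[-0.985, 0.174, 0.003], [0.174, 0.985, 0.0], [-0.002, 0.001, -1.0]]
force: [-4.2, -2.1, 16.9]
width: 0.548
```

>>> {"api": "arm_command", "payload": {
  "series": [
    {"dx": 0.9, "dy": 0, "dz": 0.5, "roll": 0, "jaw": 255},
    {"dx": 0, "dy": 0, "dz": 0, "roll": 0, "jaw": 255}
  ]
}}

```text
t: 13.18
ee_pos: [510.6, 208.4, 160.2]
eef_rot: [[-0.985, 0.174, 0.004], [0.174, 0.985, 0.0], [-0.004, 0.001, -1.0]]
force: [-3.6, -4.3, 17.0]
width: 0.544
```

>>> {"api": "arm_command", "payload": {
  "series": [
    {"dx": 0.5, "dy": 0, "dz": -1.8, "roll": 0, "jaw": 255},
    {"dx": 0, "dy": 0, "dz": 0, "roll": 0, "jaw": 255}
  ]
}}

```text
t: 13.35
ee_pos: [508.9, 208.5, 159.9]
eef_rot: [[-0.985, 0.174, 0.001], [0.174, 0.985, 0.001], [-0.001, 0.001, -1.0]]
force: [-0.4, 0.6, -4.6]
width: 0.547
```

>>> {"api": "arm_command", "payload": {
  "series": [
    {"dx": 0.9, "dy": 0, "dz": 0.5, "roll": 0, "jaw": 255},
    {"dx": 0, "dy": 0, "dz": 0, "roll": 0, "jaw": 255}
  ]
}}

```text
t: 13.52
ee_pos: [508.2, 208.6, 158.9]
eef_rot: [[-0.985, 0.174, 0.001], [0.174, 0.985, 0.0], [-0.001, 0.0, -1.0]]
force: [2.3, -0.9, -1.7]
width: 0.546
```

>>> {"api": "arm_command", "payload": {
  "series": [
    {"dx": 0.9, "dy": 0, "dz": 0.5, "roll": 0, "jaw": 255},
    {"dx": 0, "dy": 0, "dz": 0, "roll": 0, "jaw": 255}
  ]
}}

```text
t: 13.68
ee_pos: [508.1, 208.6, 158.9]
eef_rot: [[-0.985, 0.174, 0.003], [0.174, 0.985, 0.0], [-0.003, 0.001, -1.0]]
force: [3.5, -3.3, 0.7]
width: 0.547
```

>>> {"api": "arm_command", "payload": {
  "series": [
    {"dx": -1.8, "dy": 0, "dz": -1.0, "roll": 0, "jaw": 255},
    {"dx": -1.8, "dy": 0, "dz": -1.0, "roll": 0, "jaw": 255},
    {"dx": -1.8, "dy": 0, "dz": -1.0, "roll": 0, "jaw": 255},
    {"dx": 0, "dy": 0, "dz": 0, "roll": 0, "jaw": 255}
  ]
}}

```text
t: 14.02
ee_pos: [511.9, 207.6, 161.2]
eef_rot: [[-0.985, 0.175, -0.001], [0.175, 0.985, -0.0], [0.001, -0.0, -1.0]]
force: [-0.2, -0.5, -3.6]
width: 0.548
```

>>> {"api": "arm_command", "payload": {
  "series": [
    {"dx": -1.7, "dy": 0, "dz": -1.0, "roll": 0, "jaw": 255},
    {"dx": 0, "dy": 0, "dz": 0, "roll": 0, "jaw": 255}
  ]
}}

```text
t: 14.18
ee_pos: [512.4, 207.3, 161.8]
eef_rot: [[-0.985, 0.175, -0.003], [0.175, 0.985, -0.0], [0.003, -0.001, -1.0]]
force: [-3.1, 2.0, -6.1]
width: 0.547
```

>>> {"api": "arm_command", "payload": {
  "series": [
    {"dx": -1.7, "dy": 0, "dz": -1.0, "roll": 0, "jaw": 255},
    {"dx": 0, "dy": 0, "dz": 0, "roll": 0, "jaw": 255}
  ]
}}

```text
t: 14.35
ee_pos: [512.5, 207.2, 162.2]
eef_rot: [[-0.985, 0.175, -0.006], [0.175, 0.985, -0.0], [0.006, -0.001, -1.0]]
force: [-7.4, 4.1, -6.1]
width: 0.543
```

>>> {"api": "arm_command", "payload": {
  "series": [
    {"dx": 2.0, "dy": 0, "dz": 1.2, "roll": 0, "jaw": 255},
    {"dx": 2.0, "dy": 0, "dz": 1.2, "roll": 0, "jaw": 255},
    {"dx": -0.5, "dy": 0, "dz": 0.9, "roll": 0, "jaw": 255},
    {"dx": 0, "dy": 0, "dz": 0, "roll": 0, "jaw": 255}
  ]
}}

```text
t: 14.68
ee_pos: [511.5, 207.8, 160.9]
eef_rot: [[-0.985, 0.175, -0.001], [0.175, 0.985, 0.0], [0.001, 0.0, -1.0]]
force: [-6.0, 1.8, 2.3]
width: 0.545
```

>>> {"api": "arm_command", "payload": {
  "series": [
    {"dx": -0.4, "dy": 0, "dz": 0.7, "roll": 0, "jaw": 255},
    {"dx": 0, "dy": 0, "dz": 0, "roll": 0, "jaw": 255}
  ]
}}

```text
t: 14.85
ee_pos: [511.5, 207.8, 160.7]
eef_rot: [[-0.985, 0.175, -0.001], [0.175, 0.985, 0.0], [0.001, 0.0, -1.0]]
force: [-8.2, 1.8, 9.1]
width: 0.546
```

```bash
python3 -c "
from ov import *
ov('d14',dxh=2,tilt=30)"
```

```text
t 14.85 [511.515 207.848 160.663] h -25.7 y 0.1 z 13.7 F [-8.235  1.807  9.128] T [-0.044  1.256 -0.054] w 48.0 ang 79.95
```

>>> {"api": "arm_command", "payload": {
  "series": [
    {"dx": 0, "dy": 0, "dz": 0, "roll": 0, "jaw": 160},
    {"dx": 0, "dy": 0, "dz": 0, "roll": 0, "jaw": 80},
    {"dx": 0, "dy": 0, "dz": 0, "roll": 0, "jaw": 40},
    {"dx": 0, "dy": 0, "dz": 0, "roll": 0, "jaw": 40},
    {"dx": 0, "dy": 0, "dz": 0, "roll": 0, "jaw": 40}
  ]
}}

```text
t: 15.32
ee_pos: [513.0, 207.6, 159.8]
eef_rot: [[-0.985, 0.175, 0.001], [0.175, 0.985, 0.0], [-0.001, 0.001, -1.0]]
force: [-0.5, -1.0, -0.6]
width: 0.807
```

>>> {"api": "arm_command", "payload": {
  "series": [
    {"dx": 0, "dy": 0, "dz": -10, "roll": 0, "jaw": 20},
    {"dx": 0, "dy": 0, "dz": -20, "roll": 0, "jaw": 20},
    {"dx": 0, "dy": 0, "dz": -30, "roll": 0, "jaw": 20},
    {"dx": 0, "dy": 0, "dz": -30, "roll": 0, "jaw": 20},
    {"dx": 0, "dy": 0, "dz": 0, "roll": 0, "jaw": 20}
  ]
}}

```text
t: 15.73
ee_pos: [515.6, 208.7, 255.9]
eef_rot: [[-0.985, 0.174, 0.009], [0.174, 0.985, 0.003], [-0.009, 0.005, -1.0]]
force: [1.4, 0.9, 0.6]
width: 0.921
```

```bash
python3 -c "
from ov import *
st(); look('e1',ctr=(362,245),half=(36,30),k=11)"
```

```text
t 15.73 [515.583 208.709 255.937] h -21.8 y 1.6 z 108.9 F [1.447 0.89  0.57 ] T [0.046 0.042 0.014] w 81.1 ang 79.95
326 215 11
```

View pics/e1.png

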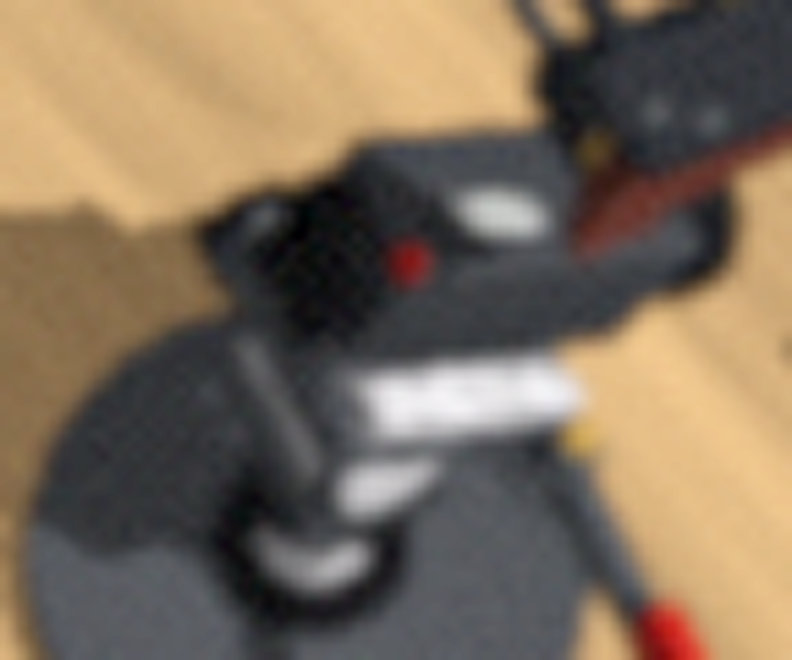

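```bash
cat > lev.py <<'E'
from st import *
def path(th,gap=0,depth=7,tyh=13.5,txh=10,r=66):
    # returns h,y,z(rel pocket) of TCP for lever angle from +x = th
    c,s=np.cos(th),np.sin(th)
    tab=np.array([-30+r*c,47+r*s]); H=np.array([.866*tab[0],tab[1]]); z=.5*tab[0]
    u=np.array([.866*c,s]); u/=np.linalg.norm(u); n=np.array([u[1],-u[0]])  # closing dir in plan
    sup=tyh*abs(n[0])+txh*abs(n[1]); d=6+sup+gap
    q=H-d*n; return np.array([q[0],q[1],z-depth])
if __name__=="__main__":
    o=st(); p=o["ee_pos"]; c,s=np.cos(PK[3]),np.sin(PK[3]); d=p-PK[:3]; cur=np.array([c*d[0]+s*d[1],-s*d[0]+c*d[1],d[2]])
    print("j",o["joint_positions"],"cur",cur)
    pre=path(1.47,gap=14); print("pre",pre,pre-cur)
    last=pre
    for th in [1.47,1.35,1.2,1.05,.9,.75,.6,.45,.3,.15,.05,0,-.05]:
        q=path(th); print(th,q.round(1),"dy(h) %.1f dx(y) %.1f dz %.1f"%(q[0]-last[0],q[1]-last[1],-(q[2]-last[2]))); last=q
E
python3 lev.py
```

```text
t 15.78 [514.496 208.335 253.357] h -22.8 y 1.1 z 106.4 F [ 0.293 -0.031  0.324] T [ 0.028  0.015 -0.036] w 81.1 ang 79.95
j [ 0.363  0.282  1.763 -0.     1.09  -1.032] cur [-22.84    1.075 106.357]
pre [-54.419 115.66  -18.679] [ -31.579  114.585 -125.036]
1.47 [-40.5 114.4 -18.7] dy(h) 13.9 dx(y) -1.2 dz -0.0
1.35 [-34.2 115.4 -14.8] dy(h) 6.2 dx(y) 1.0 dz -3.9
1.2 [-26.1 115.5 -10. ] dy(h) 8.1 dx(y) 0.1 dz -4.7
1.05 [-17.7 114.3  -5.6] dy(h) 8.4 dx(y) -1.3 dz -4.5
0.9 [ -9.2 111.6  -1.5] dy(h) 8.5 dx(y) -2.7 dz -4.1
0.75 [ -0.8 107.4   2.1] dy(h) 8.5 dx(y) -4.2 dz -3.6
0.6 [  7.4 101.7   5.2] dy(h) 8.2 dx(y) -5.7 dz -3.1
0.45 [15.1 94.3  7.7] dy(h) 7.7 dx(y) -7.4 dz -2.5
0.3 [21.9 85.3  9.5] dy(h) 6.8 dx(y) -9.0 dz -1.8
0.15 [27.4 74.8 10.6] dy(h) 5.5 dx(y) -10.5 dz -1.1
0.05 [30.1 67.  11. ] dy(h) 2.7 dx(y) -7.7 dz -0.3
0 [31.2 63.  11. ] dy(h) 1.0 dx(y) -4.0 dz -0.0
-0.05 [32.1 60.4 11. ] dy(h) 0.9 dx(y) -2.6 dz 0.0
```

>>> {"api": "arm_command", "payload": {
  "series": [
    {"dx": 0, "dy": 0, "dz": -20, "roll": 0, "jaw": 255},
    {"dx": 0, "dy": 0, "dz": -20, "roll": 7, "jaw": 255},
    {"dx": 0, "dy": 0, "dz": 0, "roll": 7, "jaw": 255},
    {"dx": 0, "dy": 0, "dz": 0, "roll": 7, "jaw": 255},
    {"dx": 0, "dy": 0, "dz": 0, "roll": 7, "jaw": 255},
    {"dx": 0, "dy": 0, "dz": 0, "roll": 7, "jaw": 255},
    {"dx": 0, "dy": 0, "dz": 0, "roll": 7, "jaw": 255},
    {"dx": 0, "dy": 0, "dz": 0, "roll": 7, "jaw": 255}
  ]
}}

```text
t: 16.45
ee_pos: [511.8, 207.3, 288.6]
eef_rot: [[-0.509, 0.861, -0.002], [0.861, 0.509, -0.001], [0.0, -0.002, -1.0]]
force: [0.6, 0.1, 0.3]
width: 0.353
```

>>> {"api": "arm_command", "payload": {
  "series": [
    {"dx": 0, "dy": 0, "dz": 0, "roll": 7, "jaw": 255},
    {"dx": 0, "dy": 0, "dz": 0, "roll": 7, "jaw": 255},
    {"dx": 0, "dy": 0, "dz": 0, "roll": 7, "jaw": 255},
    {"dx": 0, "dy": 0, "dz": 0, "roll": 7, "jaw": 255},
    {"dx": 0, "dy": 0, "dz": 0, "roll": 7, "jaw": 255},
    {"dx": 0, "dy": 0, "dz": 0, "roll": 6, "jaw": 255},
    {"dx": 0, "dy": 0, "dz": 0, "roll": 0, "jaw": 255}
  ]
}}

```text
t: 17.03
ee_pos: [511.9, 207.3, 288.6]
eef_rot: [[0.178, 0.984, -0.001], [0.984, -0.178, -0.001], [-0.001, -0.001, -1.0]]
force: [0.3, -0.1, 0.6]
width: 0.01
```

```bash
python3 lev.py|head -3; python3 -c "
from ov import *
look('e2',ctr=(365,255),half=(36,30),k=11)"
```

```text
t 17.03 [511.884 207.311 288.595] h -25.2 y -0.4 z 141.6 F [ 0.337 -0.147  0.58 ] T [-0.036  0.043  0.006] w 0.8 ang -10.26
j [ 0.363  0.245  1.727 -0.     1.172  0.542] cur [-25.234  -0.388 141.595]
pre [-54.419 115.66  -18.679] [ -29.185  116.048 -160.275]
329 225 11
```

View pics/e2.png

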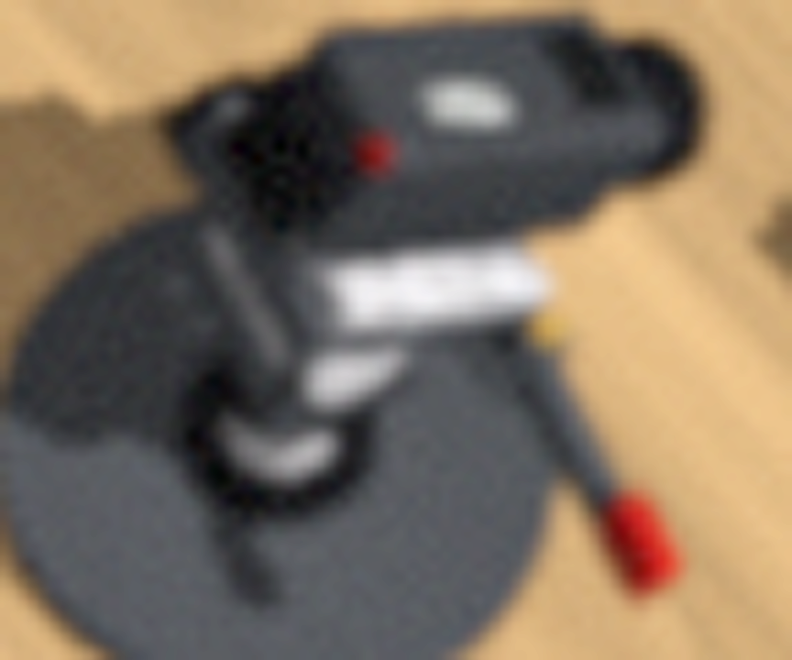

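>>> {"api": "arm_command", "payload": {
  "series": [
    {"dx": 29, "dy": -7.3, "dz": 0, "roll": 0, "jaw": 255},
    {"dx": 29, "dy": -7.3, "dz": 0, "roll": 0, "jaw": 255},
    {"dx": 29, "dy": -7.3, "dz": 0, "roll": 0, "jaw": 255},
    {"dx": 29, "dy": -7.3, "dz": 0, "roll": 0, "jaw": 255},
    {"dx": 0, "dy": 0, "dz": 25, "roll": 0, "jaw": 255},
    {"dx": 0, "dy": 0, "dz": 25, "roll": 0, "jaw": 255},
    {"dx": 0, "dy": 0, "dz": 25, "roll": 0, "jaw": 255},
    {"dx": 0, "dy": 0, "dz": 0, "roll": 0, "jaw": 255}
  ]
}}

```text
t: 17.75
ee_pos: [500.8, 325.3, 209.3]
eef_rot: [[0.171, 0.985, -0.008], [0.985, -0.171, -0.005], [-0.006, -0.007, -1.0]]
force: [-0.8, -0.4, -0.4]
width: 0.007
```

```bash
python3 lev.py|head -3; python3 -c "
from ov import *
look('e3',ctr=(370,255),half=(36,30),k=11)"
```

```text
t 17.75 [500.78  325.328 209.27 ] h -56.7 y 113.9 z 62.3 F [-0.833 -0.362 -0.392] T [-0.064  0.096  0.007] w 0.6 ang -9.82
j [ 0.556  0.402  1.698 -0.     1.051  0.728] cur [-56.716 113.893  62.27 ]
pre [-54.419 115.66  -18.679] [  2.297   1.766 -80.95 ]
334 225 11
```

View pics/e3.png

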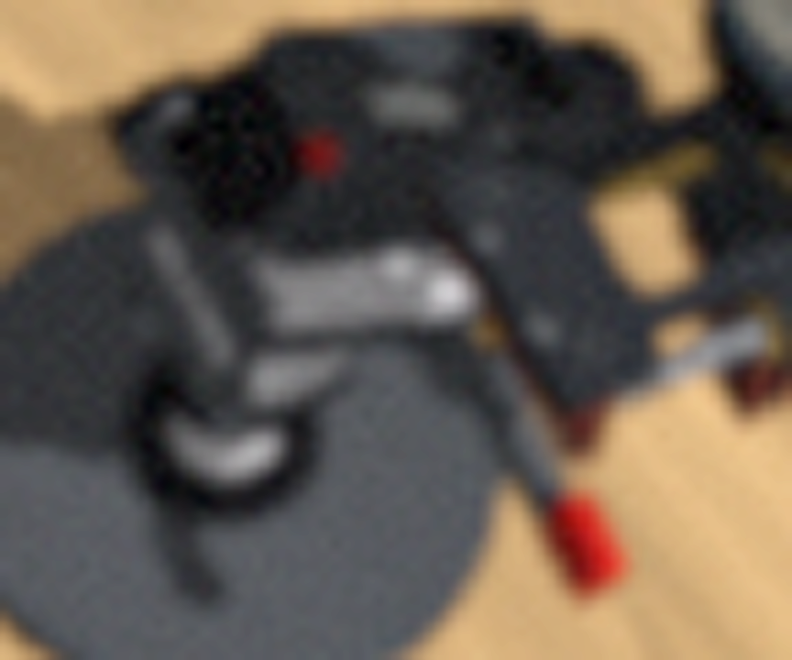

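Run:
```python
from st import *
o=env.observe();p=o["ee_pos"];x0,y0,k=370,225,13
im=cv2.imread("pics/scene_e3.png")[y0:y0+45,x0:x0+60]
q=cv2.convertScaleAbs(cv2.resize(im,None,fx=k,fy=k,interpolation=cv2.INTER_CUBIC),alpha=1.7)
for z in range(0,100,20):
    v=((proj("scene",[p+[0,0,z]])[0]+.5-[x0,y0])*k); cv2.circle(q,tuple(map(int,v)),4,(0,255,0),1)
h=np.array([.985,-.174,0])
for z in (20,40,61,80):
  for s in(-60,60):
    v=((proj("scene",[p+[0,0,z]+s*h])[0]+.5-[x0,y0])*k); cv2.circle(q,tuple(map(int,v)),3,(255,255,0),1)
cv2.imwrite("pics/e3b.png",q)
```

```text
(no output)
```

View pics/e3b.png

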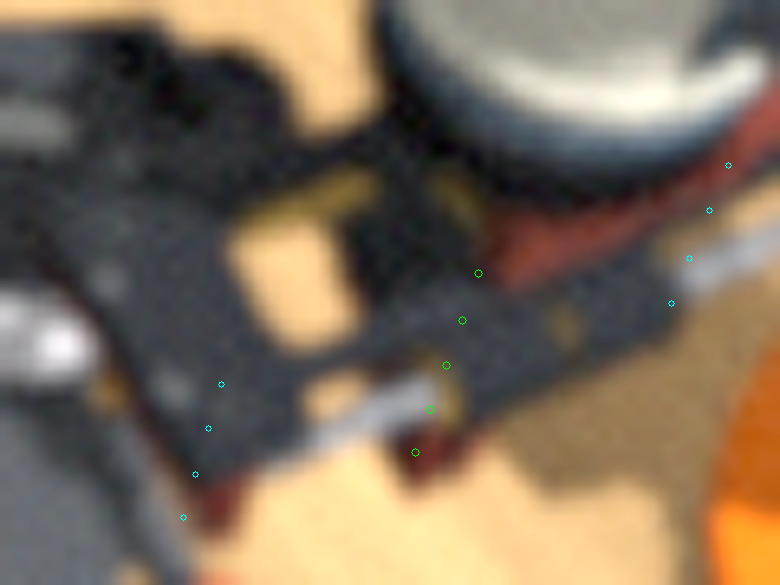

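>>> {"api": "arm_command", "payload": {
  "series": [
    {"dx": 1.5, "dy": 1, "dz": 25, "roll": 0, "jaw": 255},
    {"dx": 0, "dy": 0, "dz": 25, "roll": 0, "jaw": 255},
    {"dx": 0, "dy": 0, "dz": 20, "roll": 0, "jaw": 255},
    {"dx": 0, "dy": 0, "dz": 9, "roll": 0, "jaw": 255},
    {"dx": 0, "dy": 0, "dz": 0, "roll": 0, "jaw": 255}
  ]
}}

```text
t: 18.22
ee_pos: [504.6, 327.7, 134.7]
eef_rot: [[0.173, 0.985, -0.002], [0.985, -0.173, -0.001], [-0.001, -0.002, -1.0]]
force: [-1.3, -0.1, 0.3]
width: 0.005
```

>>> {"api": "arm_command", "payload": {
  "series": [
    {"dx": 0, "dy": 7, "dz": 0, "roll": 0, "jaw": 255},
    {"dx": -1, "dy": 7, "dz": 0, "roll": 0, "jaw": 255},
    {"dx": 0, "dy": 0, "dz": 0, "roll": 0, "jaw": 255}
  ]
}}

```text
t: 18.47
ee_pos: [520.9, 325.5, 137.9]
eef_rot: [[0.175, 0.985, 0.003], [0.985, -0.175, 0.002], [0.003, 0.002, -1.0]]
force: [-2.4, 0.9, 3.1]
width: 0.004
```

```bash
python3 lev.py|head -3; python3 -c "
from ov import *
look('e4',ctr=(375,258),half=(30,25),k=13)"
```

```text
t 18.47 [520.936 325.454 137.944] h -36.9 y 117.5 z -9.1 F [-2.371  0.931  3.069] T [ 0.072  0.39  -0.029] w 0.4 ang -10.07
j [0.539 0.51  1.714 0.001 0.914 0.714] cur [-36.89  117.526  -9.056]
pre [-54.419 115.66  -18.679] [-17.529  -1.866  -9.624]
345 233 13
```

View pics/e4.png

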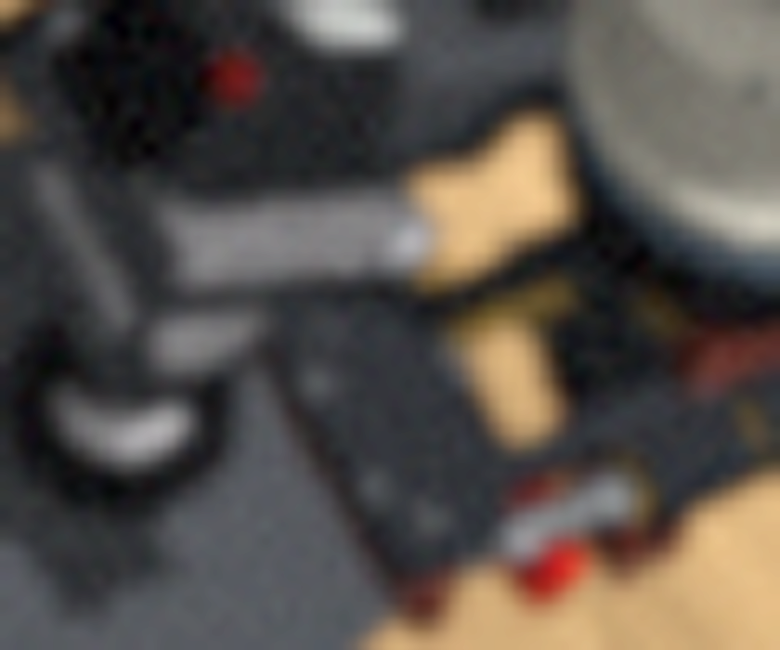

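>>> {"api": "arm_command", "payload": {
  "series": [
    {"dx": 0, "dy": 0, "dz": 0, "roll": 0, "jaw": 255}
  ]
}}

```text
t: 18.6
ee_pos: [520.1, 325.1, 137.1]
eef_rot: [[0.175, 0.985, 0.003], [0.985, -0.175, 0.002], [0.002, 0.002, -1.0]]
force: [0.4, 0.0, 0.4]
width: 0.003
```

>>> {"api": "arm_command", "payload": {
  "series": [
    {"dx": 0, "dy": -5, "dz": 0, "roll": 0, "jaw": 255},
    {"dx": -1, "dy": 0, "dz": 4, "roll": 0, "jaw": 255},
    {"dx": -1, "dy": 0, "dz": 4, "roll": 0, "jaw": 255},
    {"dx": 0, "dy": 0, "dz": 0, "roll": 0, "jaw": 255},
    {"dx": 0, "dy": 0, "dz": 0, "roll": 0, "jaw": 255}
  ]
}}

```text
t: 19.02
ee_pos: [513.0, 323.4, 126.9]
eef_rot: [[0.174, 0.985, -0.001], [0.985, -0.174, -0.001], [-0.001, -0.001, -1.0]]
force: [-0.2, -0.4, -0.2]
width: 0.007
```

```bash
python3 lev.py|head -1
```

```text
t 19.02 [513.033 323.372 126.917] h -44.3 y 114.1 z -20.1 F [-0.174 -0.407 -0.161] T [-0.05   0.084  0.031] w 0.6 ang -10.04
```

>>> {"api": "arm_command", "payload": {
  "series": [
    {"dx": 0, "dy": 5, "dz": -2, "roll": 0, "jaw": 255},
    {"dx": 1, "dy": 5, "dz": -3, "roll": 0, "jaw": 255},
    {"dx": 0, "dy": 4, "dz": -2.4, "roll": 0, "jaw": 255},
    {"dx": 0, "dy": 4, "dz": -2.3, "roll": 0, "jaw": 255},
    {"dx": -0.6, "dy": 4.2, "dz": -2.2, "roll": 0, "jaw": 255},
    {"dx": -0.7, "dy": 4.2, "dz": -2.2, "roll": 0, "jaw": 255},
    {"dx": 0, "dy": 0, "dz": 0, "roll": 0, "jaw": 255}
  ]
}}

```text
t: 19.6
ee_pos: [540.6, 318.7, 142.3]
eef_rot: [[0.175, 0.985, 0.001], [0.985, -0.175, 0.001], [0.001, 0.001, -1.0]]
force: [-0.1, -0.0, 0.3]
width: 0.008
```

```bash
python3 lev.py|head -1; python3 -c "
from ov import *
look('e5',ctr=(375,258),half=(30,25),k=13)"
```

```text
t 19.6 [540.553 318.74  142.251] h -16.4 y 114.3 z -4.7 F [-0.147 -0.047  0.299] T [-0.053  0.229 -0.003] w 0.7 ang -10.07
345 233 13
```

View pics/e5.png

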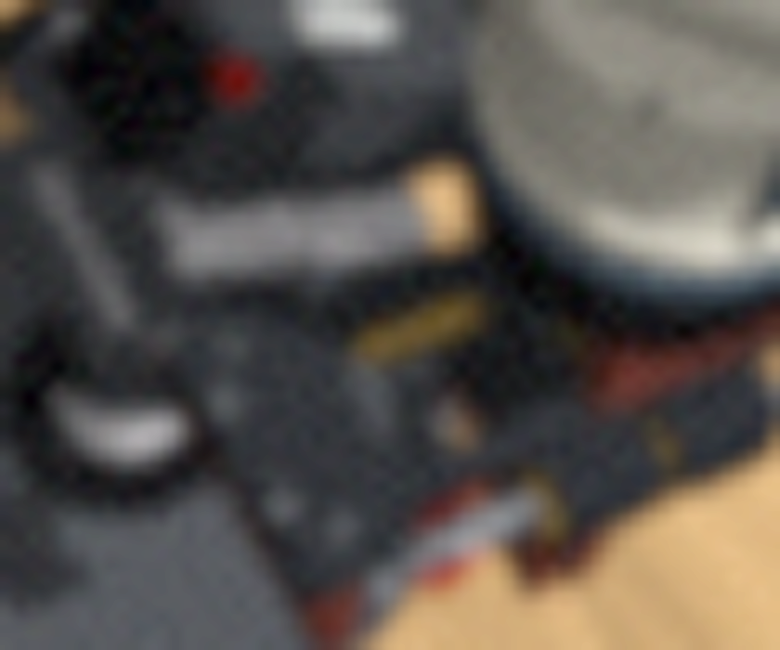

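>>> {"api": "arm_command", "payload": {
  "series": [
    {"dx": -1.3, "dy": 4.2, "dz": -2.0, "roll": 0, "jaw": 255},
    {"dx": -1.4, "dy": 4.2, "dz": -2.0, "roll": 0, "jaw": 255},
    {"dx": -2.1, "dy": 4.2, "dz": -1.8, "roll": 0, "jaw": 255},
    {"dx": -2.1, "dy": 4.2, "dz": -1.8, "roll": 0, "jaw": 255},
    {"dx": -2.8, "dy": 4.1, "dz": -1.5, "roll": 0, "jaw": 255},
    {"dx": -2.9, "dy": 4.1, "dz": -1.5, "roll": 0, "jaw": 255},
    {"dx": 0, "dy": 0, "dz": 0, "roll": 0, "jaw": 255}
  ]
}}

```text
t: 20.23
ee_pos: [562.8, 301.4, 152.6]
eef_rot: [[0.175, 0.985, 0.001], [0.985, -0.175, 0.0], [0.001, 0.001, -1.0]]
force: [-1.1, 1.2, 1.6]
width: 0.006
```

```bash
python3 lev.py|head -1; python3 -c "
from ov import *
look('e6',ctr=(375,258),half=(30,25),k=13)"
```

```text
t 20.23 [562.846 301.406 152.642] h 8.6 y 101.1 z 5.6 F [-1.051  1.177  1.584] T [-0.006  0.179 -0.046] w 0.5 ang -10.08
345 233 13
```

View pics/e6.png

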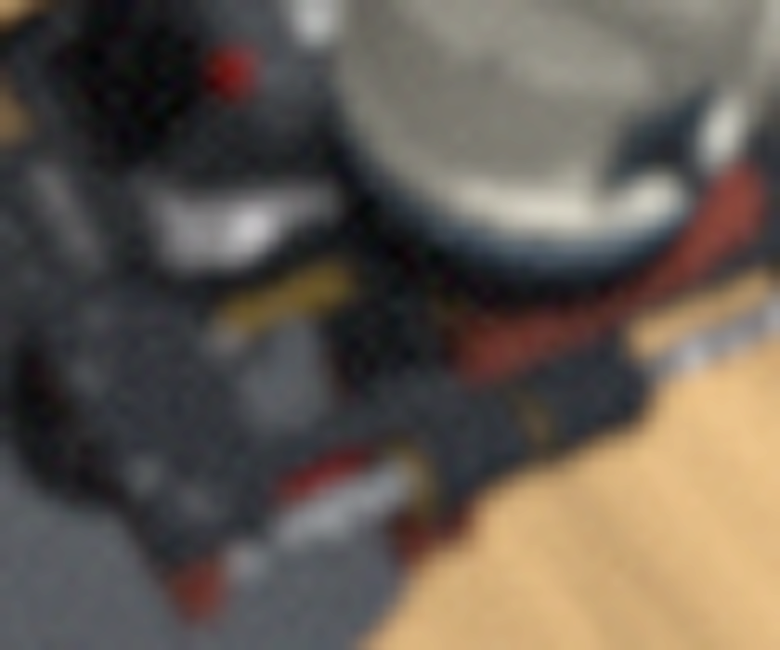

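>>> {"api": "arm_command", "payload": {
  "series": [
    {"dx": -3.5, "dy": 3.6, "dz": -1.2, "roll": 0, "jaw": 255},
    {"dx": -3.9, "dy": 3.6, "dz": -1.2, "roll": 0, "jaw": 255},
    {"dx": -4.3, "dy": 3.4, "dz": -0.9, "roll": 0, "jaw": 255},
    {"dx": -4.7, "dy": 3.2, "dz": -0.9, "roll": 0, "jaw": 255},
    {"dx": -5.2, "dy": 2.8, "dz": -0.6, "roll": 0, "jaw": 255},
    {"dx": -5.3, "dy": 2.4, "dz": -0.5, "roll": 0, "jaw": 255},
    {"dx": 0, "dy": 0, "dz": 0, "roll": 0, "jaw": 255}
  ]
}}

```text
t: 20.87
ee_pos: [576.4, 271.0, 157.7]
eef_rot: [[0.175, 0.985, 0.001], [0.985, -0.175, -0.0], [-0.0, 0.001, -1.0]]
force: [-0.5, -0.3, 0.2]
width: 0.002
```

```bash
python3 lev.py|head -1; python3 -c "
from ov import *
look('e7',ctr=(370,255),half=(36,30),k=11)"
```

```text
t 20.87 [576.354 270.951 157.65 ] h 27.2 y 73.5 z 10.7 F [-0.535 -0.347  0.164] T [-0.08   0.085  0.029] w 0.2 ang -10.09
334 225 11
```

View pics/e7.png

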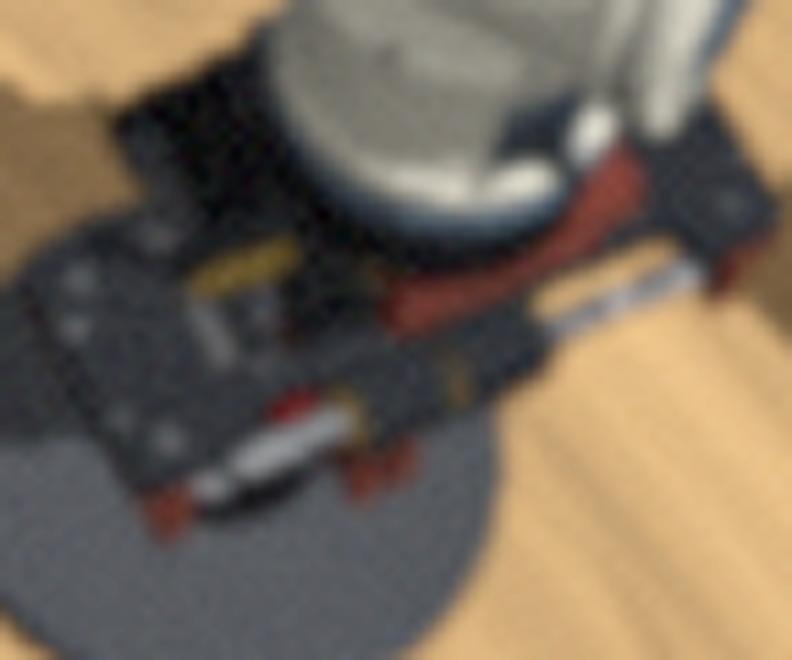

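>>> {"api": "arm_command", "payload": {
  "series": [
    {"dx": -3.9, "dy": 1.3, "dz": -0.2, "roll": 0, "jaw": 255},
    {"dx": -3.8, "dy": 1.3, "dz": -0.2, "roll": 0, "jaw": 255},
    {"dx": 0, "dy": 0, "dz": 0, "roll": 0, "jaw": 255}
  ]
}}

```text
t: 21.17
ee_pos: [577.1, 263.5, 157.9]
eef_rot: [[0.175, 0.985, 0.0], [0.985, -0.175, -0.0], [-0.0, 0.0, -1.0]]
force: [0.3, 0.4, -0.1]
width: 0.005
```

>>> {"api": "arm_command", "payload": {
  "series": [
    {"dx": -2, "dy": 0.5, "dz": 0, "roll": 0, "jaw": 255},
    {"dx": -2, "dy": 0.5, "dz": 0, "roll": 0, "jaw": 255},
    {"dx": 0, "dy": 0, "dz": 0, "roll": 0, "jaw": 255}
  ]
}}

```text
t: 21.42
ee_pos: [577.3, 260.0, 157.9]
eef_rot: [[0.174, 0.985, 0.0], [0.985, -0.174, 0.0], [0.0, 0.0, -1.0]]
force: [-0.4, 0.2, 0.8]
width: 0.009
```

>>> {"api": "arm_command", "payload": {
  "series": [
    {"dx": -1.5, "dy": 0, "dz": 0, "roll": 0, "jaw": 255},
    {"dx": 0, "dy": 0, "dz": 0, "roll": 0, "jaw": 255}
  ]
}}

```text
t: 21.58
ee_pos: [577.2, 259.7, 158.0]
eef_rot: [[0.175, 0.985, 0.001], [0.985, -0.175, 0.002], [0.002, 0.0, -1.0]]
force: [-0.5, 6.6, -1.3]
width: 0.004
```

>>> {"api": "arm_command", "payload": {
  "series": [
    {"dx": -1.5, "dy": 0, "dz": 0, "roll": 0, "jaw": 255},
    {"dx": 0, "dy": 0, "dz": 0, "roll": 0, "jaw": 255}
  ]
}}

```text
t: 21.75
ee_pos: [577.2, 259.5, 158.1]
eef_rot: [[0.175, 0.985, 0.002], [0.985, -0.175, 0.004], [0.005, 0.001, -1.0]]
force: [0.2, 11.3, -2.4]
width: 0.011
```

>>> {"api": "arm_command", "payload": {
  "series": [
    {"dx": -1.5, "dy": 0, "dz": 0, "roll": 0, "jaw": 255},
    {"dx": 0, "dy": 0, "dz": 0, "roll": 0, "jaw": 255},
    {"dx": 0, "dy": 0, "dz": 0, "roll": 0, "jaw": 255}
  ]
}}

```text
t: 22.0
ee_pos: [577.1, 259.3, 158.1]
eef_rot: [[0.175, 0.985, 0.002], [0.985, -0.175, 0.006], [0.006, 0.001, -1.0]]
force: [0.1, 16.7, -4.3]
width: 0.006
```

>>> {"api": "arm_command", "payload": {
  "series": [
    {"dx": 5, "dy": 0, "dz": 0, "roll": 0, "jaw": 255},
    {"dx": 15, "dy": 0, "dz": 0, "roll": 0, "jaw": 255},
    {"dx": 20, "dy": 0, "dz": -5, "roll": 0, "jaw": 255},
    {"dx": 15, "dy": 0, "dz": -25, "roll": 0, "jaw": 255},
    {"dx": 10, "dy": 0, "dz": -30, "roll": 0, "jaw": 255},
    {"dx": 0, "dy": 0, "dz": -30, "roll": 0, "jaw": 255},
    {"dx": 0, "dy": 0, "dz": -30, "roll": 0, "jaw": 255}
  ]
}}

```text
t: 22.58
ee_pos: [587.7, 320.7, 278.9]
eef_rot: [[0.173, 0.985, -0.0], [0.985, -0.173, -0.001], [-0.001, -0.0, -1.0]]
force: [0.6, 0.9, 0.5]
width: 0.006
```

>>> {"api": "arm_command", "payload": {
  "series": [
    {"dx": 25, "dy": -15, "dz": -15, "roll": 0, "jaw": 255},
    {"dx": 25, "dy": -15, "dz": 0, "roll": 0, "jaw": 255},
    {"dx": 25, "dy": -15, "dz": 0, "roll": 0, "jaw": 255},
    {"dx": 25, "dy": -15, "dz": 0, "roll": 0, "jaw": 255},
    {"dx": 25, "dy": -15, "dz": 0, "roll": 0, "jaw": 255},
    {"dx": 0, "dy": 0, "dz": 0, "roll": 0, "jaw": 255}
  ]
}}

```text
t: 23.08
ee_pos: [533.6, 460.5, 292.7]
eef_rot: [[0.171, 0.985, -0.0], [0.985, -0.171, 0.001], [0.001, -0.0, -1.0]]
force: [-0.2, -1.0, 0.7]
width: 0.005
```

```bash
python3 -c "
from ov import *
st(); look('f1',ctr=(365,252),half=(36,30),k=11)
look('f1t',n='top',ctr=(255,200),half=(40,30),k=10)"
python3 - <<'E'
import cv2,numpy as np
a=cv2.imread("pics/f1.png");b=cv2.imread("pics/f1t.png")
cv2.imwrite("pics/f1b.png",np.vstack([cv2.resize(a,(400,333)),cv2.resize(b,(400,266))]))
E
```

```text
t 23.08 [533.59  460.518 292.716] h -47.9 y 252.7 z 145.7 F [-0.208 -0.953  0.748] T [-0.07   0.12  -0.041] w 0.4 ang -9.83
329 222 11
215 170 10
```

View pics/f1.png

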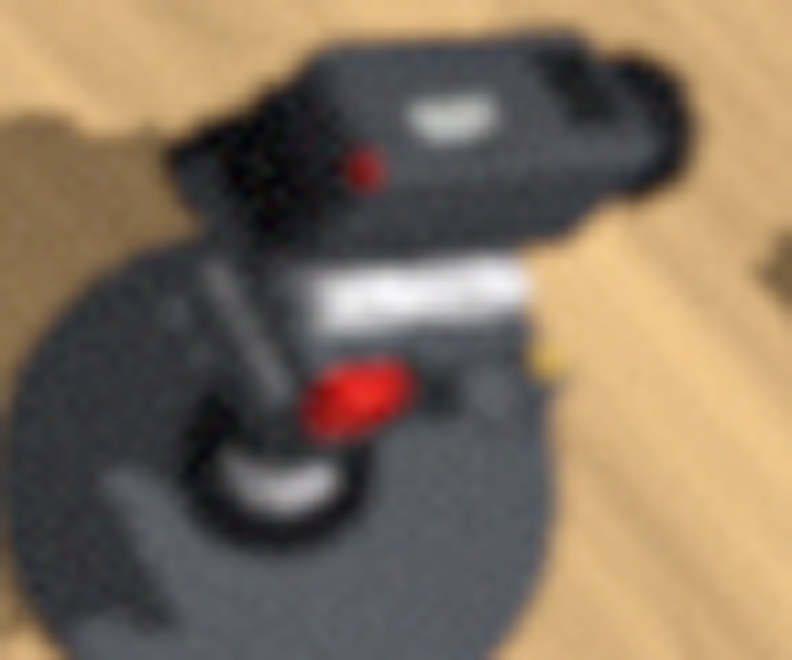

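View pics/f1t.png

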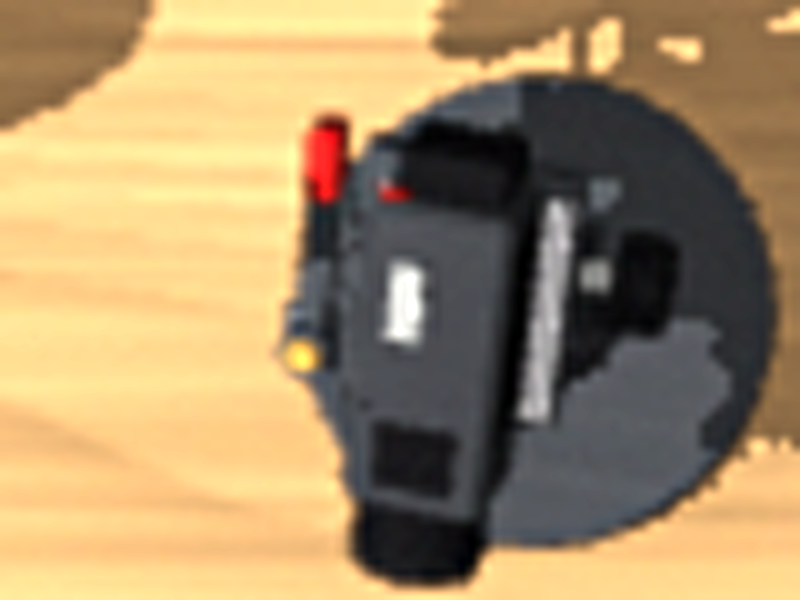

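```bash
python3 - <<'E'
from st import *
rs=red(cv2.imread("pics/scene_f1.png")[:,:,::-1],(354,252,372,265)); rt=red(cv2.imread("pics/top_f1t.png")[:,:,::-1],(242,180,252,192))
print(rs,rt)
for a in (1.5,1.4,1.3):
    th=1.5-a; P=pocket(PK,[(-30+66*np.cos(th),47+66*np.sin(th),0),(-30,47,3)]); print(a,proj("scene",P).ravel(),proj("top",P).ravel())
# bystanders: change between first and current pictures
for n,boxes in {"top":{"mug":(172,158,212,192),"note":(405,165,478,220),"phone":(320,118,355,170)}}.items():
    a=cv2.imread("pics/top0.png").astype(int);b=cv2.imread("pics/top_f1t.png").astype(int)
    for k,(x0,y0,x1,y1) in boxes.items(): print(k,np.median(abs(a-b)[y0:y1,x0:x1]), np.mean(abs(a-b)[y0:y1,x0:x1].max(2)>60))
E
cp pics/top_f1t.png pics/g1.png
```

```text
[361.306 257.445] [246.754 185.568]
1.5 [361.301 258.823 377.825 256.039] [247.124 185.299 245.044 204.405]
1.4 [362.437 260.668 377.825 256.039] [245.135 185.039 245.044 204.405]
1.3 [363.732 262.479 377.825 256.039] [243.15  184.972 245.044 204.405]
mug 3.0 0.016911764705882352
note 19.0 0.6014943960149439
phone 12.0 0.371978021978022
```

View pics/g1.png

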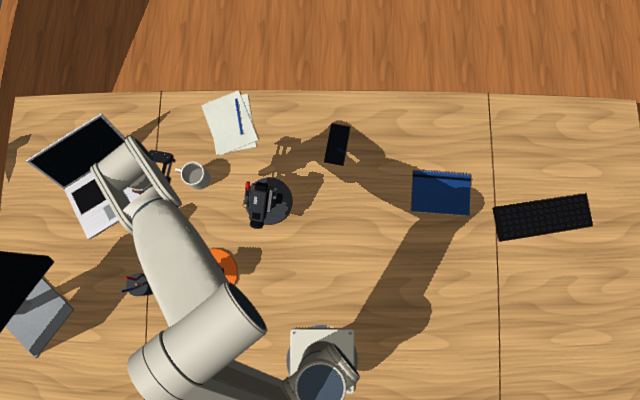

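```bash
python3 -c "
from rig import env
o=env.observe(); print(o['t'],o['force'],abs(o['dq']).max()); print(env.close_job())"
```

```text
23.1833 [-0.33458836 -0.8989824  -0.48367367] 0.0355093783155001
the job is handed in; nothing more can be done
None
```

I set the camcorder into the black stand's pocket with its lens towards the low end, then swung the red-tabbed lever shut. The arm is withdrawn and the job was handed in at 23 s; no verdict was reported.

**Seating:** The tool can't tilt, so I pressed the plate's rear edge on the pocket floor until the camcorder turned nose-down in the grip. Before letting go, a probe found about 5 mm of play along the slope, which matches 70 mm in 75 mm. The floor contact was stiff and square to the slope. In the final pictures the body runs parallel to the jaw.

**Lever:** It stopped firmly at 17 N. The red tab sits within 0.5 px of the fully shut position in the top view and about 1.4 px off in the scene view, in the direction away from open.

**Bystanders:** By eye, the mug, notebook and phone are where they were. The pixel comparison confirmed this only for the mug; the notebook and phone differed between pictures, which I put down to arm shadows.

**Disagreements:**
- The two cameras disagreed by about 3 mm on positions. I settled the pocket's sideways position by touching both jaws, and it agreed with the top view.
- My picture estimate of the camcorder's tilt in the grip was rough, 26 to 28° against the expected 30°. I relied on the contact checks instead.

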